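# Bond a heat sink under dead weight

## Robot

A 6-joint arm with a two-finger parallel gripper is mounted at the origin on the work surface. World frame = base frame: x ahead of the robot, y to its left, z up, the work surface at z = 0. Lengths are in mm, angles in rad, forces in N, time in s.
With the tool pointing down it reaches from about 325 to 900 mm from the base axis. Payload 6.1 kg.
Tool frame: the origin (TCP) lies midway between the tips of the shut fingers; the grasp point (between the pads) lies behind it (arm.pinch_z is the z of the grasp point in the tool frame, in mm); z points along the fingers, y is the line along which they close (so a half turn about z gives the same grasp; the last joint's range is limited). The gripper opens to 85 mm and grips with 20 to 120 N. Pads are 22 mm wide; open, the fingers measure 114 mm over their backs; the gripper's body (76 mm by 85 mm) begins 54 mm behind the grasp point. The pads swing forward as they close: fully open they stand 13 mm farther back than shut.
Start: joints at [1.16, 0.22, 1.526, -0, 1.395, -0.126], TCP at [175.602, 599.816, 231.3] pointing down, gripper open.
Joint ranges: [-2.98, 2.98], [-0.91, 2.08], [0.09, 2.57], [-1.24, 4.39], [0.2, 2.65], [-2.68, 2.68]. Speed limits (rad/s): [2.57, 2.57, 3.01, 3.14, 3.14, 3.14].

## Interface

Orientations are given as a unit quaternion [x, y, z, w].
In Python, from station import arm gives the robot as it stands. The module is installed in compiled form; this text tells all that it offers.
- The arm moves only by the tool step_arm, never from a script. Its arguments are lists of equal length, an entry for each row: "travel": the shift along the tool's x, y, z in mm, a list of three; "rot": the turn, a rotation vector about the tool's x, y, z in degrees, a list of three. In form: {"travel": [[dx, dy, dz], ...], "rot": [[rx, ry, rz], ...]}. A call has 1 to 5 rows; each row is the pose to reach, as a shift and turn from the pose commanded when the call began, along the tool's axes at that moment; what a row does not reach only later rows make up. A row lasts 1/8 s, in which the tool goes at most 62.5 mm and 10.7 degrees, less where a joint would pass 70% of its speed; a pose out of reach is approached as far as the arm can. A call with a gripper value outside its range is refused whole. "grip" is the closure, from -1 (fully open) to 1 (shut), set as the call begins (left out, the last holds). The fingers move at their own pace and stop on an object; "squeeze" is the grip in N (left out, the last holds). Time passes only in rows, so rows that repeat a pose let the fingers close. It gives the time, the measured TCP pose, the force, the opening and the grip force at its end, in the units of the state.
- arm.get_obs(): the state, without advancing time (a new reading comes with each control period).
- arm.snapshot(name): name is "side" or "top"; returns a dict with "color" (384x512x3 uint8, blue, green, red), "depth" (384x512 float32, mm along the optical axis (not along the pixel's ray), 0 where there is no reading), "mtx" (3x3 intrinsics, pixels), "world_to_cam" (4x4, takes a point from world to camera coordinates). Camera axes: x right, y down, z forward; pixel columns grow to the right and rows downward; lengths in mm; the calibration is good to about 2 mm. A picture is of the moment at which its call begins.
- arm.job_done(): hands the job in; it is judged then, once.
Trained networks look in a picture, given as the dict that the camera call returned (one of the last four; its "shot" number tells which), for a name from the list of things; names that differ only in an ending like _2 or _b are one class to them, and where a whole thing is asked for, a point or a joint stands for the part that bears it (a point fixed in the world has none). Each returns a list of dicts, best first, with "conf" (0 to 1); they miss things now and then, are a little off and sometimes report something else, mostly with a low value. They report only what shows in the picture. A call takes as long as a camera call. They do not tell look-alikes from the thing itself.
- arm.search_frame(picture, query): "location" ([x, y, z] in mm, in world coordinates, good to about 4 mm: the middle of the surface that is visible of it).
- arm.pinpoint(picture, query): "location" ([x, y, z] in mm, in world coordinates, good to about 4 mm: a listed point, or the origin of a listed thing).
The state is a dict: "clock": time; "joint_positions": joint angles; "joint_velocities": joint speeds; "tau": joint torques, N m; "ee_pos": TCP position; "tcp_rot": TCP orientation; "wrist_force": force on the tool from outside, world axes, zero at the start; "ft_torque": the same for the moment, N m; "opening": finger opening in mm; "gripper_force": force on a finger pad.
Only numpy, scipy, OpenCV 4.12 (cv2) and the standard library are available. Lean on these libraries where they do the work, as an engineer would, in place of code of your own. Each camera call takes 0.05 s, during which the arm holds its last target. There are 200 camera calls.

## Task

Glue-press the heat sink onto the bare chip: slide the parts tray's cover onto its flat deck, find the finned heat sink in the pockets, draw the jig's carriage fully out and set the heat sink squarely on its chip, lengthwise along the chip, then push the carriage fully home under the ram. Then slip every slotted mass that lies on the bench sideways onto the ram's stem until it sits fully home and flat on the pan or the mass below, each slot turned at least a quarter turn from the slots already there; the weight brings the ram down on the heat sink. Finish with the tray's cover slid back over the pockets; leave the other tray parts in their pockets and everything else on the bench where it is.

Things in the scene. Friction and masses are not known exactly. Their poses are not given: they have to be found in the camera images.
- tray: Fixed black parts tray, 190 mm (x) by 160 mm (y), top face 28 mm above the bench. Origin: centre of its underside; z up. Half towards -x: three open pockets side by side along y, each 80 mm (x) by 44 mm (y), centres at x = -46 mm and y = -48, 0, +48 mm, floor 4 mm above the bench. Half towards +x: flat deck at the height of the top face. A lip 5 mm high and 5 mm thick runs round the outer edge and guides the cover
- cover: Loose aluminium cover plate, 88 mm (x) by 145 mm (y) by 4 mm, 0.16 kg, lying on the tray's top face inside the lip, axes parallel to the tray's. Origin: centre of its underside. On its middle stands a dark bar to grip, 10 mm (x) by 40 mm (y), 18 mm high (4 to 22 mm above the origin). Over the pockets its origin is at tray x = -46 mm; it slides 92 mm towards the tray's +x until it meets the far lip on the deck
- sink: Heat sink, loose finned aluminium block 28 mm long (x) by 18 mm wide (y) by 18 mm high, 30 g; fins upward, running along x. Origin: centre of its underside. It starts on the floor of one of the three pockets, about in the middle, its length roughly along the tray's y
- relay: Grey relay block 28 x 16 x 14 mm in another pocket; origin: centre of its underside. Stays in the tray
- capacitor: Blue capacitor can, 18 mm across and 18 mm high, standing in another pocket; origin: centre of its underside. Stays in the tray
- jig: Fixed bonding jig. Origin: on the bench, straight below the ram's axis; z up. An aluminium base plate 12 mm thick reaches from y = -45 to +170 mm and x = -50 to +80 mm. On its +x side a grey column (to x = 100 mm) carries an arm (top 76 mm above the bench) through which the ram passes. The carriage slides on the base along y
- carriage (a joint): Sliding carriage, m: 0 = drawn out (chip 100 mm to the jig's +y of the ram axis), 0.10 = home against its stop, chip under the ram; moves along the jig's -y, friction 1.5 N, stays where left; starts pushed most or all of the way in. Its black upright handle bar, 40 mm (x) by 12 mm (y), stands 95 mm to +y of chip_top, from the carriage plate (22 mm above the bench) up to 48 mm above the bench
- chip_top (a point): Centre of the top face of the bare black chip on the green board on the carriage, 26 mm above the bench; axes as the jig's (x across the carriage, y along its travel). The chip is 16 mm (x) by 26 mm (y) and stands 2 mm above the board; the heat sink stands on it with its 28 mm length along this y. The board and carriage around it are about 90 mm square.
- ram (a joint): Height of the ram, m: 0 = up, where a light spring (0.3 N net) holds it; grows as it goes down, 0.012 at most. One mass is enough to press it down. With the heat sink on the chip under it the rubber foot (16 mm across) meets the fins at 0.008; raised, the foot clears the fins by 8 mm
- stem_foot (a point): Point on the ram's vertical axis at the top face of the round weight pan (50 mm across, 6 mm thick), 96 mm above the bench with the ram up. From it the stem rises: 8 mm thick for 46 mm, then a brass head 14 mm across and 6 mm high, so that masses go on only from the side; nothing else on the jig is higher than the pan
- mass1: Slotted mass, steel disc 56 mm across and 10 mm thick, 0.16 kg, lying flat on the bench; a slot 12 mm wide is open at the rim towards the disc's own +x and ends 6 mm past the centre, so that the stem stands at the disc's centre when it is home. Origin: the middle of the disc, 5 mm above its underside; z along its axis. Either face may lie up. Two to four of these masses are there, all alike
- mass2: Slotted mass, steel disc 56 mm across and 10 mm thick, 0.16 kg, lying flat on the bench; a slot 12 mm wide is open at the rim towards the disc's own +x and ends 6 mm past the centre, so that the stem stands at the disc's centre when it is home. Origin: the middle of the disc, 5 mm above its underside; z along its axis. Either face may lie up. Two to four of these masses are there, all alike
- mass3: Slotted mass, steel disc 56 mm across and 10 mm thick, 0.16 kg, lying flat on the bench; a slot 12 mm wide is open at the rim towards the disc's own +x and ends 6 mm past the centre, so that the stem stands at the disc's centre when it is home. Origin: the middle of the disc, 5 mm above its underside; z along its axis. Either face may lie up. Two to four of these masses are there, all alike
- mass4: Slotted mass, steel disc 56 mm across and 10 mm thick, 0.16 kg, lying flat on the bench; a slot 12 mm wide is open at the rim towards the disc's own +x and ends 6 mm past the centre, so that the stem stands at the disc's centre when it is home. Origin: the middle of the disc, 5 mm above its underside; z along its axis. Either face may lie up. Two to four of these masses are there, all alike
- mass1_mouth (a point): Middle of the slot's mouth on the rim of mass1, 28 mm along its +x from the origin
- mass2_mouth (a point): Middle of the slot's mouth on the rim of mass2, 28 mm along its +x from the origin
- mass3_mouth (a point): Middle of the slot's mouth on the rim of mass3, 28 mm along its +x from the origin
- mass4_mouth (a point): Middle of the slot's mouth on the rim of mass4, 28 mm along its +x from the origin
- screwdriver: Screwdriver, 170 mm long; stays where it is
- spool: Solder spool, 54 mm across, 40 mm high; stays where it is
- bottle: Small white flux bottle, 36 mm across, 75 mm high; stays where it is
- multimeter: Black multimeter, 85 x 170 x 34 mm; stays where it is
- bowl: Small steel screw bowl, 68 mm across, 26 mm high; stays where it is
- tweezers: Steel tweezers, 125 mm long; stay where they are
Not all that is in view belongs to the job. There is more than one size of the cover; the one meant has the size given above.

How it is judged:
By the outcome, as a careful person would: the job done as asked, in the order asked, and still so for the second after the job is handed in, with the robot touching nothing.
Of mass1, mass2, mass3, mass4 only 2 to 4 are there at a start; the rules pass over those that are not, and their reading is None.
At some moment in a run one of mass1, mass2, mass3, mass4 may be knocked a few centimetres aside while the robot is not near it.
It also fails if it takes over 210 s, if anything falls off the work surface, if the arm or the gripper's body presses on something with over 40 N, if the wrist force passes 120 N, or if a joint passes its speed limit or range.

## Working session

There is one attempt and no reset: what is moved stays moved. The work goes in short steps, Python scripts to look and compute and a tool call to move; the robot and the scene stay as the last step left them, time stands still between calls to the robot, and variables do not carry over. Pictures are saved under pics/ and viewed, at most 14 in all, crops included, and the job is handed in when it is done.

Besides the shell and the picture viewer there is one more tool, called after ">>>" as name(argument=value, ...), one argument or row to a line, values as JSON. step_arm: Moves the arm, as the interface text tells. Its arguments: {"type":"object","properties":{"travel":{"type":"array","items":{"type":"array","items":{"type":"number"}}},"rot":{"type":"array","items":{"type":"array","items":{"type":"number"}}},"grip":{"type":"number"},"squeeze":{"type":"number"}},"required":["travel","rot"]}

```bash
ls; mkdir -p pics
cat > h.py <<'E'
import numpy as np, cv2
from station import arm
from scipy.spatial.transform import Rotation as R
def snap(n,save=None):
    p=arm.snapshot(n)
    if save: cv2.imwrite('pics/'+save,p['color'])
    return p
def cloud(p):
    d=p['depth'];v,u=np.mgrid[:384,:512];K=p['mtx']
    c=np.stack([(u-K[0,2])/K[0,0]*d,(v-K[1,2])/K[1,1]*d,d],-1)
    T=np.linalg.inv(p['world_to_cam']);w=c@T[:3,:3].T+T[:3,3]
    w[d==0]=np.nan
    return w
def pix(p,X):
    c=p['world_to_cam'][:3,:3]@np.array(X,float)+p['world_to_cam'][:3,3];q=p['mtx']@c;return np.round(q[:2]/q[2]).astype(int)
E
python3 - <<'E'
from h import *
a=snap('top','t0.png');b=snap('side','s0.png')
for n,p in(('top',a),('side',b)):
    T=np.linalg.inv(p['world_to_cam']);print(n,T[:3,3].round(),T[:3,2].round(2))
    for q in ['tray','cover','sink','jig','carriage','chip_top','ram','stem_foot','mass1','mass1_mouth','spool','bowl']:
        for r in arm.pinpoint(p,q)[:5]: print(q,np.round(r['location']),round(r['conf'],2),pix(p,r['location']))
print(arm.pinch_z,arm.get_obs())
cv2.imwrite('pics/both.png',cv2.resize(np.vstack([a['color'],b['color']]),None,fx=.78,fy=.78))
E
```

```text
pics
top [ 477.   39. 1254.] [ 0.06  0.01 -1.  ]
tray [545. 316.  -2.] 0.63 [178 196]
cover [503. 305.  26.] 0.98 [179 209]
cover [335. 292.  -2.] 0.81 [184 259]
cover [484. 505.   1.] 0.79 [121 214]
sink [ 742. -264.    4.] 0.65 [349 138]
jig [538. -77.   2.] 0.59 [294 198]
jig [ 336. -322.   -2.] 0.56 [368 259]Traceback (most recent call last):
  File "<stdin>", line 6, in <module>
ValueError: it knows: bottle, bowl, capacitor, chip_top, cover, jig, mass, mass1_mouth, mass2_mouth, mass3_mouth, mass4_mouth, multimeter, relay, screwdriver, sink, spool, stem_foot, tray, tweezers
```

Run:
```python
from h import *
a=snap('top');b=snap('side')
for n,p in(('top',a),('side',b)):
    T=np.linalg.inv(p['world_to_cam']);print(n,T[:3,3].round(),T[:3,2].round(2))
    for q in ['tray','cover','sink','jig','chip_top','stem_foot','mass','mass1_mouth','relay','capacitor']:
        for r in arm.pinpoint(p,q)[:6]: print(q,np.round(r['location']),round(r['conf'],2),pix(p,r['location']))
print(arm.pinch_z,arm.get_obs())
cv2.imwrite('pics/both.png',cv2.resize(np.vstack([a['color'],b['color']]),None,fx=.78,fy=.78))
np.save('t0.npy',cloud(a))
cv2.imwrite('pics/t0big.png',cv2.resize(a['color'],None,fx=1.56,fy=1.56,interpolation=2))
cv2.imwrite('pics/s0big.png',cv2.resize(b['color'],None,fx=1.56,fy=1.56,interpolation=2))
```

```text
top [ 477.   39. 1254.] [ 0.06  0.01 -1.  ]
tray [545. 314.  -0.] 0.6 [178 196]
tray [ 572. -364.    9.] 0.33 [380 188]
cover [485. 508.  -2.] 0.85 [121 214]
cover [500. 305.  26.] 0.77 [179 209]
cover [336. 288.  -2.] 0.68 [186 259]
jig [536. -78.   3.] 0.95 [295 199]
chip_top [540. -71.  25.] 0.85 [293 197]
chip_top [ 462. -410.    2.] 0.22 [394 221]
stem_foot [535. -76.  93.] 0.77 [297 198]
mass [ 575. -361.   12.] 0.72 [380 187]
mass [ 601. -223.    3.] 0.65 [338 179]
mass [ 461. -408.    5.] 0.46 [394 221]
mass [ 458. -251.    3.] 0.44 [347 222]
mass1_mouth [ 479. -277.    6.] 0.73 [355 216]
relay [ 743. -264.    3.] 0.54 [349 138]
capacitor [ 623. -238.    5.] 0.61 [342 173]
side [ -25. -747.  650.] [ 0.52  0.7  -0.48]
tray [549. 315.   2.] 0.71 [208 187]
tray [771. 160.  -0.] 0.47 [281 185]
cover [500. 309.  24.] 0.79 [196 186]
cover [337. 294.   2.] 0.56 [156 208]
cover [494. 501.  -0.] 0.46 [172 174]
jig [773. 158.  -0.] 0.72 [282 185]
jig [543. -74.  -2.] 0.66 [274 238]
chip_top [535. -70.  25.] 0.88 [271 231]
stem_foot [540. -78.  95.] 0.75 [275 211]
stem_foot [773. 158.  
[... 377 characters left out ...]
4, 'joint_positions': array([ 1.15989695e+00,  2.20379972e-01,  1.52649045e+00,  4.47582764e-05,
        1.39470493e+00, -1.26096647e-01]), 'joint_velocities': array([ 0.00185899,  0.00028209,  0.00136644, -0.00037292,  0.00049786,
       -0.00012154]), 'tau': array([-2.05690005e-03, -4.96830618e+01, -3.89724469e+01, -3.30532139e-04,
        8.30894733e-04, -2.04767002e-05]), 'ee_pos': array([175.59209277, 599.82590092, 231.31712109]), 'tcp_rot': array([ 1.41924462e-01,  9.89877491e-01,  1.41861027e-05, -1.89486827e-05]), 'wrist_force': array([0.63983566, 0.07984589, 0.34447469]), 'ft_torque': array([-0.01577716,  0.07415946, -0.00140702]), 'gripper_force': 0.0, 'opening': 85.24957063274228}
```

View pics/t0big.png

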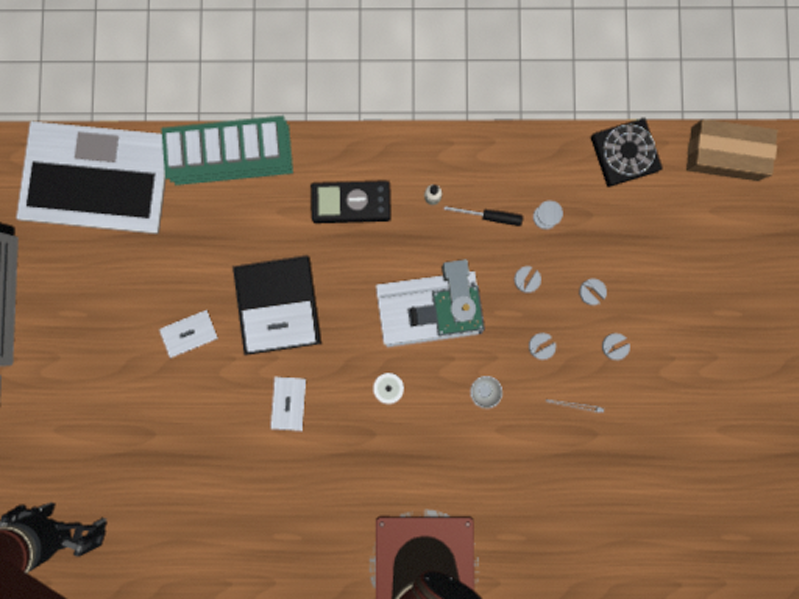

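View pics/s0big.png

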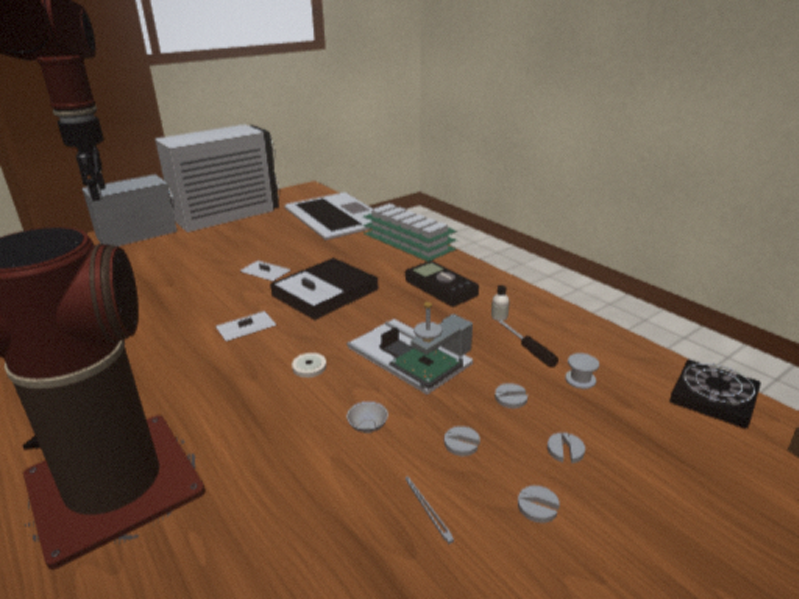

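The tray with the real cover (on the tray, px ~(277,325) of the enlarged top view) has a deck up-image. Two decoy covers lie on the bench at (190,333) and (288,404). The jig is at (440,305), and the four masses at (528,279), (593,292), (543,346) and (617,347). Next I measure geometry from depth.

```bash
cat >> h.py <<'E'
def rect(P):
    (c,s,a)=cv2.minAreaRect(P.astype(np.float32));return np.round(c,1),np.round(s,1),round(a,1)
def reg(w,c,r,z0,z1):
    m=(np.hypot(w[...,0]-c[0],w[...,1]-c[1])<r)&(w[...,2]>z0)&(w[...,2]<z1);return m
E
python3 - <<'E'
from h import *
for n in('top','side'):
    p=snap(n);w=cloud(p)
    f=lambda c,r,a,b:w[reg(w,c,r,a,b)]
    b=f((470,50),20,-10,10);print(n,'bench z',np.median(b[:,2]).round(2),b[:,2].std().round(2))
    def rep(s,P):
        if len(P)<4:print(s,len(P));return
        print(s,len(P),'mean',P.mean(0).round(1),'rect',*rect(P[:,:2]),'zmed',np.median(P[:,2]).round(1))
    rep('tray all',f((545,315),150,15,60))
    rep('lip',f((545,315),150,32.2,36))
    rep('coverbar',f((500,305),40,42,56))
    rep('base',f((530,-30),180,8,16))
    rep('pan',f((538,-77),35,90,102))
    rep('head',f((538,-77),20,138,155))
    rep('handle',f((530,-20),60,40,55))
    rep('board',f((530,-77),80,20,35))
    for c in((576,-363),(604,-222),(459,-409),(460,-250)):
        P=f(c,45,6,15);rep('mass',P)
        if len(P)>4:print('   circ',cv2.minEnclosingCircle(P[:,:2].astype(np.float32)))
    np.savez(n+'.npz',w=w,col=p['color'])
E
```

```text
top bench z 1.53 4.63
tray all 2840 mean [547.4 312.2  29.8] rect [547.6 312.9] [190.3 161.3] 8.3 zmed 29.7
lip 557 mean [519.9 309.2  33.7] rect [547.6 312.7] [190.  160.1] 8.4 zmed 33.6
coverbar 37 mean [502.6 305.7  48.5] rect [502.7 305.9] [ 9.5 36.9] 9.8 zmed 48.2
base 1215 mean [528.6  30.2  11.7] rect [493.9 -47. ] [249.7 298.3] 0.0 zmed 11.6
pan 182 mean [536.1 -75.2  95.1] rect [535.6 -75.2] [46.9 46.9] 0.1 zmed 95.2
head 17 mean [536.3 -75.9 146.5] rect [537.3 -76.1] [ 9.2 11.9] 90.0 zmed 147.0
handle 47 mean [522.5  21.8  46.6] rect [523.2  21.8] [39.6 11.8] 7.8 zmed 47.1
board 572 mean [529.5 -61.2  23.4] rect [540.8 -58.6] [120.2 124.7] 7.6 zmed 23.1
mass 160 mean [ 578.7 -361.6    9.2] rect [ 576.2 -362.1] [54.9 54.1] 67.2 zmed 9.1
   circ ((582.245361328125, -359.6664733886719), 32.055416107177734)
mass 157 mean [ 602.8 -221.8    9.1] rect [ 600.7 -222.1] [55.9 67.2] 68.9 zmed 8.9
   circ ((601.61083984375, -214.30116271972656), 36.270408630371094)
mass 153 mean [ 459.3 -408.4    9.5] rect [ 459.7 -410.5] [49.8 53.8] 0.4 zmed 9.3
   circ ((459.5328369140625, -410.41683
[... 767 characters left out ...]
d 45.2
board 697 mean [535.4 -75.   23. ] rect [541.1 -60.1] [126.6 127.9] 7.4 zmed 22.8
mass 261 mean [ 578.1 -364.5    8.9] rect [ 578.  -364.1] [54.3 55. ] 43.3 zmed 9.0
   circ ((578.1633911132812, -363.3853759765625), 29.47369384765625)
mass 195 mean [ 603.  -224.8    8.8] rect [ 604.8 -224.6] [58.4 50.7] 44.3 zmed 8.7
   circ ((604.0704345703125, -223.46588134765625), 29.87778663635254)
mass 378 mean [ 459.3 -410.8    8.9] rect [ 460.3 -411.3] [55.3 54.8] 0.1 zmed 9.0
   circ ((460.782470703125, -411.133544921875), 28.753000259399414)
mass 254 mean [ 459.9 -253.9    8.8] rect [ 461.4 -254.9] [55.8 53.9] 48.5 zmed 8.9
   circ ((461.08868408203125, -254.1522979736328), 29.09425163269043)
```

```bash
cat >> h.py <<'E'
def cur():
    o=arm.get_obs();M=R.from_quat(o['tcp_rot']).as_matrix();return o,M,np.degrees(np.arctan2(M[1,1],M[0,1]))
def plan(*ts):
    """sequence of targets (x,y,z,phi): tool-frame deltas, each from the previous one"""
    o,M,phi=cur();p=o['ee_pos'];tilt=np.degrees(np.arccos(-M[2,2]))
    print('t',round(o['clock'],2),'at',p.round(1),'phi',phi.round(1),'tilt',tilt.round(2),'open',o['opening'].round(1),'F',o['wrist_force'].round(1),'q6',o['joint_positions'][[0,5]].round(2))
    for t in ts:
        a=np.radians(phi);d=np.array(t[:3])-p
        rz=(phi-t[3]+180)%360-180
        print(' ->',t,'travel',np.round([-np.sin(a)*d[0]+np.cos(a)*d[1],np.cos(a)*d[0]+np.sin(a)*d[1],-d[2]],1),'rz',round(rz,1))
        p=np.array(t[:3],float);phi=t[3]
E
python3 - <<'E'
from h import *
plan((502.2,305,110,8.3),(502.2,305,38,8.3))
E
```

```text
Traceback (most recent call last):
  File "h.py", line 25, in plan
    print('t',round(o['clock'],2),'at',p.round(1),'phi',phi.round(1),'tilt',tilt.round(2),'open',o['opening'].round(1),'F',o['wrist_force'].round(1),'q6',o['joint_positions'][[0,5]].round(2))
                                                                                                 ^^^^^^^^^^^^^^^^^^
AttributeError: 'float' object has no attribute 'round'
```

Run:
```python
from h import *
a=np.load('top.npz')['col'];c=cv2.resize(a[150:235,90:200],None,fx=5,fy=5,interpolation=2);cv2.imwrite('pics/trayc.png',c)
```

```text
(no output)
```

View pics/trayc.png

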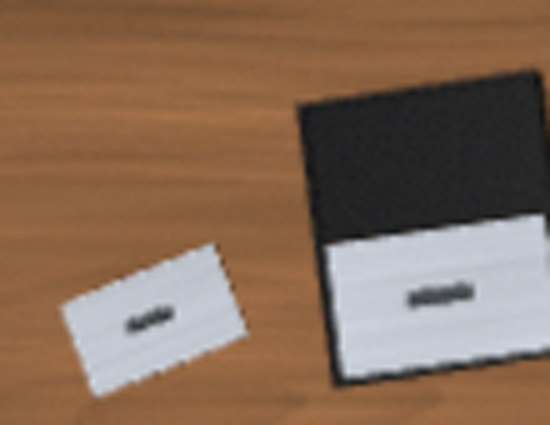

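The crop shows the full-size cover lying on the tray with its bar at crop (440,295) and the deck behind it. The smaller cover at (150,315) is on the bench, so it's a decoy.

```bash
sed -i "s/o\['opening'\].round(1)/round(float(o['opening']),1)/" h.py
python3 - <<'E'
from h import *
plan((502.2,305,110,8.3),(502.2,305,38,8.3))
E
```

```text
t 1.5 at [175.6 599.8 231.3] phi 73.7 tilt 0.0 open 85.1 F [ 0.7  0.7 -0.1] q6 [ 1.16 -0.13]
 -> (502.2, 305, 110, 8.3) travel [-396.3 -191.1  121.3] rz 65.4
 -> (502.2, 305, 38, 8.3) travel [ 0.  0. 72.] rz 0.0
```

>>> step_arm(
  travel=[
    [-60, -29, 0],
    [-120, -58, 5],
    [-180, -87, 10],
    [-230, -111, 20],
    [-260, -125, 30],
  ],
  rot=[
    [0, 0, 10],
    [0, 0, 20],
    [0, 0, 30],
    [0, 0, 40],
    [0, 0, 50],
  ],
  grip=-0.1,
)

```text
clock: 2.12
ee_pos: [392.0, 404.9, 201.5]
tcp_rot: [0.55, 0.835, 0.0, 0.0]
wrist_force: [0.0, 0.5, -0.5]
opening: 47.2
gripper_force: 0.0
```

Run:
```python
from h import *
plan((502.2,305,90,8.3),(502.2,305,38,8.3))
```

```text
t 2.12 at [392.  404.9 201.5] phi 23.2 tilt 0.07 open 47.2 F [ 0.   0.5 -0.5] q6 [0.66 0.26]
 -> (502.2, 305, 90, 8.3) travel [-135.3   61.8  111.5] rz 14.9
 -> (502.2, 305, 38, 8.3) travel [ 0.  0. 52.] rz 0.0
```

>>> step_arm(
  travel=[
    [-50, 22, 30],
    [-95, 43, 70],
    [-135.5, 61.5, 111],
    [-135.5, 61.5, 111],
    [-135.5, 61.5, 111],
  ],
  rot=[
    [0, 0, 8],
    [0, 0, 15.4],
    [0, 0, 15.4],
    [0, 0, 15.4],
    [0, 0, 15.4],
  ],
)

```text
clock: 2.75
ee_pos: [500.8, 307.6, 90.6]
tcp_rot: [0.654, 0.756, 0.0, -0.0]
wrist_force: [-0.2, 0.5, 0.4]
opening: 46.6
gripper_force: 0.0
```

Run:
```python
from h import *
plan((502.2,305,38,8.3))
```

```text
t 2.75 at [500.8 307.6  90.6] phi 8.2 tilt 0.03 open 46.6 F [-0.2  0.5  0.4] q6 [0.42 0.27]
 -> (502.2, 305, 38, 8.3) travel [-2.8  1.  52.6] rz -0.1
```

>>> step_arm(
  travel=[
    [-2.8, 1, 30],
    [-2.8, 1, 52.5],
    [-2.8, 1, 52.5],
    [-2.8, 1, 52.5],
  ],
  rot=[
    [0, 0, 0],
    [0, 0, 0],
    [0, 0, 0],
    [0, 0, 0],
  ],
)

```text
clock: 3.25
ee_pos: [502.9, 306.2, 39.9]
tcp_rot: [0.654, 0.757, 0.001, 0.001]
wrist_force: [0.3, 0.2, 0.5]
opening: 46.7
gripper_force: 0.0
```

>>> step_arm(
  travel=[
    [0, 0, 0],
    [0, 0, 0],
    [0, 0, 0],
    [0, 0, 0],
    [0, 0, 0],
  ],
  rot=[
    [0, 0, 0],
    [0, 0, 0],
    [0, 0, 0],
    [0, 0, 0],
    [0, 0, 0],
  ],
  grip=1,
  squeeze=30,
)

```text
clock: 3.88
ee_pos: [502.9, 305.3, 39.0]
tcp_rot: [0.654, 0.756, 0.001, 0.0]
wrist_force: [-1.2, 1.2, 7.0]
opening: 9.1
gripper_force: 31.5
```

Run:
```python
from h import *
t=np.radians(8.3);o,M,phi=cur();p=o['ee_pos']
plan((502.2+92*np.cos(t),305+92*np.sin(t),38,8.3)); print(o['gripper_force'])
```

```text
t 3.88 at [502.9 305.3  39. ] phi 8.3 tilt 0.1 open 9.1 F [-1.2  1.2  7. ] q6 [0.41 0.27]
 -> (np.float64(593.2363725943452), np.float64(318.2807704920895), 38, 8.3) travel [-0.1 91.3  1. ] rz -0.0
31.46752953529358
```

>>> step_arm(
  travel=[
    [0, 18, -0.5],
    [0, 38, -0.5],
    [0, 58, -0.5],
    [0, 76, -0.5],
    [0, 86, -0.5],
  ],
  rot=[
    [0, 0, 0],
    [0, 0, 0],
    [0, 0, 0],
    [0, 0, 0],
    [0, 0, 0],
  ],
)

```text
clock: 4.5
ee_pos: [587.2, 317.2, 39.0]
tcp_rot: [0.654, 0.756, -0.001, -0.001]
wrist_force: [-7.0, -1.5, 10.2]
opening: 9.0
gripper_force: 32.0
```

>>> step_arm(
  travel=[
    [0, 3, 0],
    [0, 5, 0],
    [0, 6, 0],
    [0, 6, 0],
  ],
  rot=[
    [0, 0, 0],
    [0, 0, 0],
    [0, 0, 0],
    [0, 0, 0],
  ],
)

```text
clock: 5.0
ee_pos: [592.4, 318.1, 39.0]
tcp_rot: [0.654, 0.756, -0.001, -0.001]
wrist_force: [-5.2, -0.3, 7.9]
opening: 9.1
gripper_force: 31.7
```

>>> step_arm(
  travel=[
    [0, 0, 0],
    [0, 0, 0],
    [0, 0, 0],
  ],
  rot=[
    [0, 0, 0],
    [0, 0, 0],
    [0, 0, 0],
  ],
  grip=0.1,
)

```text
clock: 5.38
ee_pos: [593.1, 317.9, 38.0]
tcp_rot: [0.654, 0.756, -0.0, -0.0]
wrist_force: [0.1, -0.1, -0.3]
opening: 38.3
gripper_force: 0.0
```

>>> step_arm(
  travel=[
    [0, 0, -60],
    [80, -60, -120],
    [80, -60, -120],
  ],
  rot=[
    [0, 0, 0],
    [0, 0, 0],
    [0, 0, 0],
  ],
)

```text
clock: 5.75
ee_pos: [522.1, 389.3, 160.1]
tcp_rot: [0.655, 0.756, 0.001, 0.0]
wrist_force: [-0.3, 0.8, -0.6]
opening: 38.1
gripper_force: 0.0
```

Run:
```python
from h import *
plan()
for n in('top','side'):
    p=snap(n);w=cloud(p)
    P=w[reg(w,(593,318),40,42,56)];print('bar',P.mean(0).round(1),*rect(P[:,:2]))
    for q in ['sink','relay','capacitor']:
        for r in arm.search_frame(p,q)[:4]: print(n,q,np.round(r['location']),round(r['conf'],2),pix(p,r['location']))
    c=pix(p,(502,305,15))
    cr=p['color'][c[1]-40:c[1]+40,c[0]-50:c[0]+50];cv2.imwrite(f'pics/pk_{n}.png',cv2.resize(cr,None,fx=5,fy=5,interpolation=2))
a=np.vstack([cv2.imread('pics/pk_top.png'),cv2.imread('pics/pk_side.png')]);cv2.imwrite('pics/pk.png',cv2.resize(a,None,fx=.75,fy=.75))
```

```text
t 5.75 at [522.1 389.3 160.1] phi 8.2 tilt 0.1 open 38.1 F [-0.3  0.8 -0.6] q6 [0.52 0.38]
bar [591.6 317.9  49.2] [592.1 318.7] [10.7 40.4] 7.0
top sink [511. 258.  13.] 0.53 [194 206]
top relay [506. 306.  18.] 0.6 [180 208]
bar [591.9 316.6  46.4] [594.  316.9] [14.1 38.5] 7.6
side sink [ 452. -414.    8.] 0.62 [343 325]
side sink [ 578. -367.    9.] 0.3 [364 286]
side relay [ 455. -250.    9.] 0.37 [293 282]
side capacitor [524. -68.  24.] 0.44 [268 232]
```

View pics/pk.png

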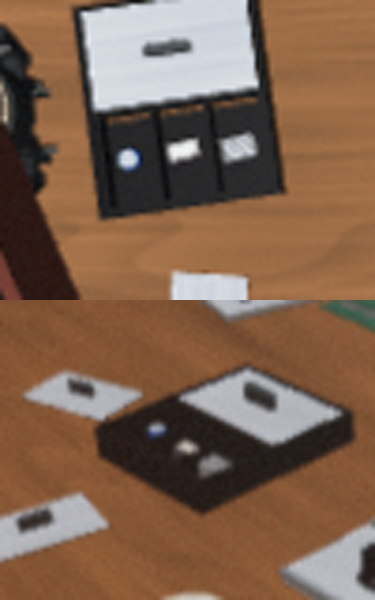

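The pocket view shows a blue can at (128,160), a light relay at (183,148) and the striped heat sink at (238,147) in the -y pocket.

Run:
```python
from h import *
for n in('top','side'):
    p=snap(n);w=cloud(p)
    m=reg(w,(509,258),24,12,27);P=w[m];print(n,len(P),P.mean(0).round(1),*rect(P[:,:2]),np.median(P[:,2]))
    g=p['color'].astype(int).max(-1)>80
    P=w[m&g];print(len(P),P.mean(0).round(1),*rect(P[:,:2]))
plan((509.5,258,60,8.3),(509.5,258,6,8.3))
```

```text
top 29 [506.3 260.2  19.7] [505.9 257.7] [18.3 45.6] 9.3 19.350498475197128
25 [505.7 258.7  19.4] [505.8 260.2] [17.5 24.7] 13.6
side 40 [504.4 266.9  19.5] [505.3 264.6] [19.5 33.2] 3.1 19.558006249028438
28 [505.1 263.7  18.9] [505.3 264.4] [19.5 30.9] 3.1
t 6.25 at [522.5 387.4 157. ] phi 8.2 tilt 0.11 open 38.2 F [-0.1 -0.6  0.3] q6 [0.52 0.37]
 -> (509.5, 258, 60, 8.3) travel [-126.2  -31.4   97. ] rz -0.1
 -> (509.5, 258, 6, 8.3) travel [ 0.  0. 54.] rz 0.0
```

Run:
```python
from h import *
plan((505.5,260,60,9),(505.5,260,7,9))
```

```text
t 6.25 at [522.5 387.4 157. ] phi 8.2 tilt 0.11 open 38.2 F [-0.1 -0.6  0.3] q6 [0.52 0.37]
 -> (505.5, 260, 60, 9) travel [-123.7  -35.    97. ] rz -0.8
 -> (505.5, 260, 7, 9) travel [ 0.  0. 53.] rz 0
```

>>> step_arm(
  travel=[
    [-60, -17, 30],
    [-110, -32, 70],
    [-123.5, -35, 97],
    [-123.5, -35, 97],
    [-123.5, -35, 97],
  ],
  rot=[
    [0, 0, -0.8],
    [0, 0, -0.8],
    [0, 0, -0.8],
    [0, 0, -0.8],
    [0, 0, -0.8],
  ],
)

```text
clock: 6.88
ee_pos: [506.6, 261.9, 62.4]
tcp_rot: [0.649, 0.761, 0.001, 0.0]
wrist_force: [-0.5, 0.5, 0.4]
opening: 38.2
gripper_force: 0.0
```

Run:
```python
from h import *
plan((505.5,260,7,9))
```

```text
t 6.88 at [506.6 261.9  62.4] phi 9.0 tilt 0.1 open 38.2 F [-0.5  0.5  0.4] q6 [0.34 0.18]
 -> (505.5, 260, 7, 9) travel [-1.7 -1.4 55.4] rz 0.0
```

>>> step_arm(
  travel=[
    [0, 0, 30],
    [0, 0, 32],
    [0, 0, 32],
    [0, 0, 32],
  ],
  rot=[
    [0, 0, 0],
    [0, 0, 0],
    [0, 0, 0],
    [0, 0, 0],
  ],
)

```text
clock: 7.38
ee_pos: [506.6, 262.1, 30.9]
tcp_rot: [0.649, 0.761, 0.001, 0.001]
wrist_force: [0.2, 0.7, -0.3]
opening: 38.3
gripper_force: 0.0
```

Run:
```python
from h import *
plan((505.5,260,7,9))
```

```text
t 7.38 at [506.6 262.1  30.9] phi 9.1 tilt 0.14 open 38.3 F [ 0.2  0.7 -0.3] q6 [0.34 0.18]
 -> (505.5, 260, 7, 9) travel [-1.9 -1.4 23.9] rz 0.1
```

>>> step_arm(
  travel=[
    [-1.9, -1.4, 12],
    [-1.9, -1.4, 23.5],
    [-1.9, -1.4, 23.5],
    [-1.9, -1.4, 23.5],
  ],
  rot=[
    [0, 0, 0],
    [0, 0, 0],
    [0, 0, 0],
    [0, 0, 0],
  ],
)

```text
clock: 7.88
ee_pos: [504.2, 259.1, 5.5]
tcp_rot: [0.649, 0.761, -0.0, -0.0]
wrist_force: [0.2, -1.3, 0.1]
opening: 38.5
gripper_force: 0.0
```

>>> step_arm(
  travel=[
    [0, 0, 0],
    [0, 0, 0],
    [0, 0, 0],
    [0, 0, 0],
    [0, 0, 0],
  ],
  rot=[
    [0, 0, 0],
    [0, 0, 0],
    [0, 0, 0],
    [0, 0, 0],
    [0, 0, 0],
  ],
  grip=1,
  squeeze=25,
)

```text
clock: 8.5
ee_pos: [504.8, 259.4, 6.2]
tcp_rot: [0.649, 0.761, 0.0, 0.0]
wrist_force: [0.5, 0.3, 3.1]
opening: 17.4
gripper_force: 27.9
```

>>> step_arm(
  travel=[
    [0, 0, 0],
    [0, 0, 0],
    [0, 0, 0],
  ],
  rot=[
    [0, 0, 0],
    [0, 0, 0],
    [0, 0, 0],
  ],
  grip=0.1,
)

```text
clock: 8.88
ee_pos: [504.0, 259.1, 5.5]
tcp_rot: [0.649, 0.761, -0.0, -0.0]
wrist_force: [-0.2, 0.6, 0.1]
opening: 38.3
gripper_force: 0.0
```

>>> step_arm(
  travel=[
    [0, 0, -50],
    [0, 0, -105],
    [-50, 0, -110],
    [-100, 0, -110],
    [-100, 0, -110],
  ],
  rot=[
    [0, 0, 0],
    [0, 0, 0],
    [0, 0, 0],
    [0, 0, 0],
    [0, 0, 0],
  ],
)

```text
clock: 9.5
ee_pos: [520.6, 157.7, 116.0]
tcp_rot: [0.65, 0.76, -0.0, 0.0]
wrist_force: [0.1, 0.4, -0.2]
opening: 38.8
gripper_force: 0.0
```

```bash
cat >> h.py <<'E'
def jig(x,y,S=(536.2,-76.5),yaw=7.8):
    t=np.radians(yaw);return S[0]+x*np.cos(t)-y*np.sin(t),S[1]+x*np.sin(t)+y*np.cos(t)
E
python3 - <<'E'
from h import *
for n in('top','side'):
    p=snap(n);w=cloud(p)
    m=reg(w,(505,260),24,12,27);g=p['color'].astype(int).max(-1)>80
    P=w[m&g];print(len(P),P.mean(0).round(1),*rect(P[:,:2]))
    P=w[reg(w,(530,-20),60,40,55)];print('handle',P.mean(0).round(1),*rect(P[:,:2]))
h=jig(0,97);print(h)
plan((*h,100,7.8),(*h,36,7.8),(*h,100,97.8))
E
```

```text
0 [nan nan nan] [0. 0.] [0. 0.] 0.0
handle [522.5  21.8  46.9] [523.1  21.7] [39.4 12. ] 8.0
28 [503.  262.5  19.5] [503.1 264.4] [20.9 35.7] 6.3
handle [522.2  18.   45.2] [523.1  18.5] [39.7 14.8] 12.4
(np.float64(523.0355894738725), np.float64(19.602540525730035))
t 9.6 at [520.1 160.2 115.7] phi 9.0 tilt 0.03 open 38.7 F [-0.6 -0.  -0. ] q6 [ 0.15 -0.  ]
 -> (np.float64(523.0355894738725), np.float64(19.602540525730035), 100, 7.8) travel [-139.3  -19.    15.7] rz 1.2
 -> (np.float64(523.0355894738725), np.float64(19.602540525730035), 36, 7.8) travel [ 0.  0. 64.] rz 0.0
 -> (np.float64(523.0355894738725), np.float64(19.602540525730035), 100, 97.8) travel [  0.   0. -64.] rz -90.0<stdin>:5: RuntimeWarning: Mean of empty slice.
  ret = um.true_divide(
```

Run:
```python
from h import *
h=jig(0,75);print(h)
plan((*h,110,7.8),(*h,33,7.8))
```

```text
(np.float64(526.0213320674272), np.float64(-2.193911964641728))
t 9.6 at [520.1 160.2 115.7] phi 9.0 tilt 0.03 open 38.7 F [-0.6 -0.  -0. ] q6 [ 0.15 -0.  ]
 -> (np.float64(526.0213320674272), np.float64(-2.193911964641728), 110, 7.8) travel [-161.3  -19.5    5.7] rz 1.2
 -> (np.float64(526.0213320674272), np.float64(-2.193911964641728), 33, 7.8) travel [ 0.  0. 77.] rz 0.0
```

>>> step_arm(
  travel=[
    [-55, -7, 5],
    [-110, -14, 5],
    [-161, -19.5, 5],
    [-161, -19.5, 5],
    [-161, -19.5, 5],
  ],
  rot=[
    [0, 0, 1.2],
    [0, 0, 1.2],
    [0, 0, 1.2],
    [0, 0, 1.2],
    [0, 0, 1.2],
  ],
  grip=1,
)

```text
clock: 10.22
ee_pos: [526.2, -0.5, 110.5]
tcp_rot: [0.657, 0.754, 0.0, -0.0]
wrist_force: [-0.6, 0.3, -0.2]
opening: 0.1
gripper_force: 0.0
```

>>> step_arm(
  travel=[
    [0, 0, 40],
    [0, 0, 77],
    [0, 0, 77],
    [0, 0, 77],
  ],
  rot=[
    [0, 0, 0],
    [0, 0, 0],
    [0, 0, 0],
    [0, 0, 0],
  ],
)

```text
clock: 10.72
ee_pos: [527.1, -0.5, 34.8]
tcp_rot: [0.656, 0.755, 0.0, 0.0]
wrist_force: [0.2, 0.5, 0.7]
opening: 0.4
gripper_force: 0.0
```

Run:
```python
from h import *
plan((*jig(0,175),33,7.8))
```

```text
t 10.72 at [ 5.271e+02 -5.000e-01  3.480e+01] phi 8.0 tilt 0.06 open 0.4 F [0.2 0.5 0.7] q6 [-0.15 -0.29]
 -> (np.float64(512.4497748239968), np.float64(96.88087208250263), 33, 7.8) travel [98.5 -1.   1.8] rz 0.2
```

>>> step_arm(
  travel=[
    [15, 0, 0],
    [35, 0, 0],
    [55, 0, 0],
    [75, 0, 0],
    [90, -1, 0],
  ],
  rot=[
    [0, 0, 0],
    [0, 0, 0],
    [0, 0, 0],
    [0, 0, 0],
    [0, 0, 0],
  ],
)

```text
clock: 11.35
ee_pos: [514.5, 88.7, 35.6]
tcp_rot: [0.657, 0.754, 0.001, 0.002]
wrist_force: [2.1, -2.8, 0.6]
opening: -0.0
gripper_force: 1.2
```

>>> step_arm(
  travel=[
    [3, 0, 0],
    [6, 0, 0],
    [8, 0, 0],
    [10, 0, 0],
    [10, 0, 0],
  ],
  rot=[
    [0, 0, 0],
    [0, 0, 0],
    [0, 0, 0],
    [0, 0, 0],
    [0, 0, 0],
  ],
)

```text
clock: 11.98
ee_pos: [511.5, 97.3, 33.7]
tcp_rot: [0.657, 0.754, -0.0, -0.0]
wrist_force: [-0.3, -1.1, 0.8]
opening: 0.1
gripper_force: 0.4
```

>>> step_arm(
  travel=[
    [2, 0, 0],
    [3, 0, 0],
    [4, 0, 0],
  ],
  rot=[
    [0, 0, 0],
    [0, 0, 0],
    [0, 0, 0],
  ],
)

```text
clock: 12.35
ee_pos: [511.1, 100.2, 33.7]
tcp_rot: [0.657, 0.754, -0.001, 0.001]
wrist_force: [2.0, -9.1, -1.1]
opening: -0.2
gripper_force: 4.6
```

>>> step_arm(
  travel=[
    [2, 0, 0],
    [3, 0, 0],
    [3, 0, 0],
  ],
  rot=[
    [0, 0, 0],
    [0, 0, 0],
    [0, 0, 0],
  ],
)

```text
clock: 12.72
ee_pos: [511.1, 100.4, 33.7]
tcp_rot: [0.656, 0.754, -0.002, 0.002]
wrist_force: [1.9, -19.1, 0.6]
opening: -0.2
gripper_force: 9.5
```

>>> step_arm(
  travel=[
    [-12, 0, 0],
    [-12, 0, -50],
    [-12, 0, -105],
    [-12, 0, -105],
  ],
  rot=[
    [0, 0, 0],
    [0, 0, 0],
    [0, 0, 0],
    [0, 0, 0],
  ],
)

```text
clock: 13.22
ee_pos: [515.9, 92.9, 144.1]
tcp_rot: [0.657, 0.754, 0.004, 0.003]
wrist_force: [-0.2, -0.7, -0.1]
opening: 0.4
gripper_force: 0.0
```

>>> step_arm(
  travel=[
    [62, 0, 0],
    [125, 0, 0],
    [180, 0, 0],
    [180, 0, 0],
    [180, 0, 0],
  ],
  rot=[
    [0, 0, -1],
    [0, 0, -1],
    [0, 0, -1],
    [0, 0, -1],
    [0, 0, -1],
  ],
  grip=0.1,
)

```text
clock: 13.85
ee_pos: [486.7, 270.4, 137.5]
tcp_rot: [0.65, 0.76, -0.001, -0.0]
wrist_force: [-0.2, -0.2, -0.1]
opening: 38.4
gripper_force: 0.0
```

Run:
```python
from h import *
for n in('top','side'):
    p=snap(n);w=cloud(p)
    P=w[reg(w,jig(0,195),45,40,55)];print(n,'handle',P.mean(0).round(1),*rect(P[:,:2]))
    g=p['color'].astype(int);z=w[...,2]
    m=reg(w,jig(0,100),28,18,34)&(g.max(-1)<60);P=w[m];print('dark',len(P),P.mean(0).round(1),*rect(P[:,:2]))
    m=reg(w,jig(0,80),80,18,34)&(g[...,1]>g[...,2]+25);P=w[m];print('green',len(P),P.mean(0).round(1),*rect(P[:,:2]))
    for q in ['chip_top','stem_foot']:
        for r in arm.pinpoint(p,q)[:2]: print(q,np.round(r['location'],1),round(r['conf'],2),pix(p,r['location']))
    c=pix(p,(*jig(0,90),20));cv2.imwrite(f'pics/j_{n}.png',cv2.resize(p['color'][c[1]-40:c[1]+40,c[0]-60:c[0]+60],None,fx=5,fy=5,interpolation=2))
cv2.imwrite('pics/j.png',cv2.resize(np.vstack([cv2.imread('pics/j_top.png'),cv2.imread('pics/j_side.png')]),None,fx=.75,fy=.75))
print('exp chip',jig(0,100),'handle',jig(0,195))
plan((504.5,259.4,60,9))
```

```text
top handle [509.4 116.7  47.2] [509.  116.8] [36.6 11.7] 8.0
dark 21 [521.8  23.   26.3] [522.5  23.6] [10.  16.7] 0.6
green 655 [521.7  24.1  23.5] [521.9  23.8] [87.2 92.2] 8.1
chip_top [524.9  24.4  20.8] 0.82 [264 202]
stem_foot [530.6 -79.5  89. ] 0.57 [298 199]
side handle [508.3 113.6  44.8] [509.6 114.5] [37.8 11.4] 8.1
dark 28 [524.3  23.   24.8] [524.2  23.5] [15.8 30. ] 7.7
green 303 [521.4  23.1  22.8] [523.2  24. ] [84.3 86.9] 10.0
chip_top [522.5  25.5  24.4] 0.77 [248 218]
chip_top [ 7.425e+02 -2.628e+02 -1.000e-01] 0.58 [371 243]
stem_foot [539.8 -77.6  93.8] 0.78 [275 211]
exp chip (np.float64(522.6284427565696), np.float64(22.574784047144362)) handle (np.float64(509.7354633753107), np.float64(116.69582889193151))
t 14.15 at [487.9 269.6 138.8] phi 8.8 tilt 0.01 open 38.5 F [ 0.4 -0.7  0.2] q6 [0.36 0.21]
 -> (504.5, 259.4, 60, 9) travel [-12.6  14.8  78.8] rz -0.2
```

View pics/j.png

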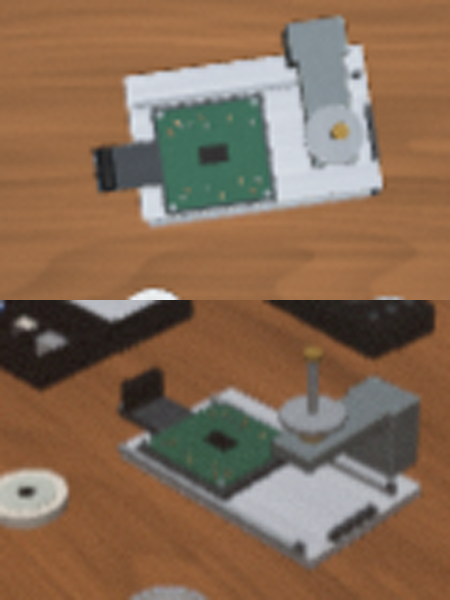

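The carriage is drawn out with the chip at crop (213,153), about (522,23) in world coordinates. The clear board and the pan on the right agree with the model.

Run:
```python
from h import *
for n in('top','side'):
    p=snap(n);w=cloud(p)
    g=p['color'].astype(int).max(-1)
    for th in(60,80,110,140):
        m=(np.hypot(w[...,0]-505,w[...,1]-261)<26)&(g>th)&(w[...,2]<26);P=w[m]
        if len(P)>4:print(n,th,len(P),P.mean(0).round(1),*rect(P[:,:2]))
```

```text
top 60 69 [503.2 261.5  11.3] [503.1 262.5] [23.3 33.9] 10.0
top 80 65 [503.8 261.5  11.7] [503.6 262.6] [22.2 33.9] 10.0
top 110 53 [503.8 261.4  12.9] [504.9 262. ] [20.2 30.3] 1.4
top 140 42 [503.9 260.4  13.5] [503.4 261.5] [16.3 28. ] 11.5
side 60 36 [502.7 265.2  18.3] [504.  264.9] [39.5 20.5] 84.2
side 80 30 [503.  264.3  18.4] [504.2 267.7] [34.  20.5] 84.2
side 110 20 [504.2 262.2  19.7] [505.8 263.9] [21.9 17.5] 75.2
```

>>> step_arm(
  travel=[
    [-12.5, 15, 40],
    [-12.5, 15, 79],
    [-12.5, 15, 79],
    [-12.5, 15, 79],
    [-12.5, 15, 79],
  ],
  rot=[
    [0, 0, 0],
    [0, 0, 0],
    [0, 0, 0],
    [0, 0, 0],
    [0, 0, 0],
  ],
)

```text
clock: 14.88
ee_pos: [505.9, 261.3, 62.1]
tcp_rot: [0.65, 0.76, 0.002, 0.001]
wrist_force: [-0.1, -0.4, 0.6]
opening: 38.5
gripper_force: 0.0
```

Run:
```python
from h import *
plan((504.5,260.5,6,9))
```

```text
t 14.88 at [505.9 261.3  62.1] phi 8.9 tilt 0.21 open 38.5 F [-0.1 -0.4  0.6] q6 [0.34 0.18]
 -> (504.5, 260.5, 6, 9) travel [-0.6 -1.5 56.1] rz -0.1
```

>>> step_arm(
  travel=[
    [0.7, -1.2, 30],
    [0.7, -1.2, 55],
    [0.7, -1.2, 55],
    [0.7, -1.2, 55],
  ],
  rot=[
    [0, 0, 0],
    [0, 0, 0],
    [0, 0, 0],
    [0, 0, 0],
  ],
)

```text
clock: 15.38
ee_pos: [504.2, 261.7, 6.5]
tcp_rot: [0.65, 0.76, 0.001, 0.001]
wrist_force: [0.7, 0.8, 0.1]
opening: 38.1
gripper_force: 0.0
```

>>> step_arm(
  travel=[
    [0, 0, 0],
    [0, 0, 0],
    [0, 0, 0],
    [0, 0, 0],
    [0, 0, 0],
  ],
  rot=[
    [0, 0, 0],
    [0, 0, 0],
    [0, 0, 0],
    [0, 0, 0],
    [0, 0, 0],
  ],
  grip=1,
)

```text
clock: 16.0
ee_pos: [504.2, 261.6, 6.4]
tcp_rot: [0.65, 0.76, 0.001, 0.001]
wrist_force: [-0.1, 0.3, 6.2]
opening: 17.5
gripper_force: 27.1
```

>>> step_arm(
  travel=[
    [0, 0, -40],
    [0, 0, -80],
    [0, 0, -120],
    [0, 0, -120],
  ],
  rot=[
    [0, 0, 0],
    [0, 0, 0],
    [0, 0, 0],
    [0, 0, 0],
  ],
)

```text
clock: 16.5
ee_pos: [505.9, 262.2, 129.3]
tcp_rot: [0.65, 0.76, 0.004, 0.002]
wrist_force: [-0.3, -0.5, -0.6]
opening: 17.1
gripper_force: 26.2
```

Run:
```python
from h import *
c=(522.3,23.3)
o,M,phi=cur();E=o['ee_pos'];ax=M[:,0]
for n in('top','side'):
    p=snap(n);w=cloud(p);q=w-E
    g=p['color'].astype(int).max(-1)
    m=(np.linalg.norm(q[...,:2],axis=-1)<30)&(q[...,2]<16)&(q[...,2]>-14)
    P=q[m];s=P@M;print(n,len(P),P[:,2].min(),'along x',np.percentile(s[:,0],[2,50,98]).round(1),'y',np.percentile(s[:,1],[2,98]).round(1))
    cc=pix(p,E);cv2.imwrite(f'pics/k_{n}.png',cv2.resize(p['color'][cc[1]-30:cc[1]+30,cc[0]-40:cc[0]+40],None,fx=6,fy=6,interpolation=2))
plan((*c,110,7.8),(*c,40,7.8))
```

```text
top 4 -3.6231655828935914 along x [-15.  -14.5 -14.1] y [-8.9  0. ]
side 77 -5.832595573803303 along x [-17.5 -10.8   5.8] y [-23.1  14.5]
t 16.6 at [503.  261.1 125. ] phi 8.9 tilt 0.03 open 17.0 F [-0.2  0.4 -0.7] q6 [0.34 0.18]
 -> (522.3, 23.3, 110, 7.8) travel [-238.   -17.7   15. ] rz 1.1
 -> (522.3, 23.3, 40, 7.8) travel [ 0.  0. 70.] rz 0.0
```

View pics/k_side.png

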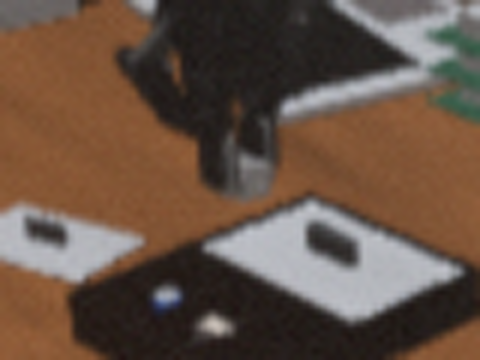

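The side view shows the sink held squarely between the fingers at (240,175).

>>> step_arm(
  travel=[
    [-60, -5, 0],
    [-120, -9, 0],
    [-180, -13, 0],
    [-225, -17, 5],
    [-238, -17.7, 15],
  ],
  rot=[
    [0, 0, 1.1],
    [0, 0, 1.1],
    [0, 0, 1.1],
    [0, 0, 1.1],
    [0, 0, 1.1],
  ],
)

```text
clock: 17.23
ee_pos: [521.5, 20.9, 108.2]
tcp_rot: [0.659, 0.752, -0.001, -0.001]
wrist_force: [-0.5, 0.7, -0.4]
opening: 17.5
gripper_force: 26.2
```

>>> step_arm(
  travel=[
    [0, 0, 40],
    [0, 0, 65],
    [0, 0, 65],
    [0, 0, 65],
    [0, 0, 65],
  ],
  rot=[
    [0, 0, 0],
    [0, 0, 0],
    [0, 0, 0],
    [0, 0, 0],
    [0, 0, 0],
  ],
)

```text
clock: 17.85
ee_pos: [523.4, 23.5, 46.0]
tcp_rot: [0.657, 0.754, 0.001, 0.001]
wrist_force: [0.5, 0.1, 0.2]
opening: 17.6
gripper_force: 26.2
```

Run:
```python
from h import *
plan((522.3,23.3,29,7.8))
```

```text
t 17.85 at [523.4  23.5  46. ] phi 7.8 tilt 0.12 open 17.6 F [0.5 0.1 0.2] q6 [-0.11 -0.24]
 -> (522.3, 23.3, 29, 7.8) travel [-0.1 -1.1 17. ] rz 0.0
```

>>> step_arm(
  travel=[
    [0, -1.1, 8],
    [0, -1.1, 14],
    [0, -1.1, 16],
    [0, -1.1, 16],
    [0, -1.1, 16],
  ],
  rot=[
    [0, 0, 0],
    [0, 0, 0],
    [0, 0, 0],
    [0, 0, 0],
    [0, 0, 0],
  ],
)

```text
clock: 18.48
ee_pos: [521.3, 23.1, 28.8]
tcp_rot: [0.658, 0.753, 0.0, 0.0]
wrist_force: [0.7, 0.5, 0.1]
opening: 17.1
gripper_force: 26.2
```

Run:
```python
from h import *
plan((522.3,23.3,29,7.8))
```

```text
t 18.48 at [521.3  23.1  28.8] phi 7.8 tilt 0.01 open 17.1 F [0.7 0.5 0.1] q6 [-0.11 -0.24]
 -> (522.3, 23.3, 29, 7.8) travel [ 0.1  1.  -0.2] rz -0.0
```

>>> step_arm(
  travel=[
    [0, 0.8, 0],
    [0, 0.8, 0.5],
    [0, 0.8, 0.8],
    [0, 0.8, 0.8],
  ],
  rot=[
    [0, 0, 0],
    [0, 0, 0],
    [0, 0, 0],
    [0, 0, 0],
  ],
)

```text
clock: 18.98
ee_pos: [522.2, 23.2, 28.4]
tcp_rot: [0.657, 0.753, 0.0, 0.0]
wrist_force: [-1.8, -0.1, 4.0]
opening: 17.3
gripper_force: 26.8
```

>>> step_arm(
  travel=[
    [0, 0, 0],
    [0, 0, 0],
    [0, 0, 0],
  ],
  rot=[
    [0, 0, 0],
    [0, 0, 0],
    [0, 0, 0],
  ],
  grip=0.3,
)

```text
clock: 19.35
ee_pos: [521.9, 23.2, 27.8]
tcp_rot: [0.658, 0.753, -0.0, -0.0]
wrist_force: [-0.7, -0.1, 0.5]
opening: 29.6
gripper_force: 0.0
```

>>> step_arm(
  travel=[
    [0, 0, -30],
    [0, 0, -80],
    [60, 0, -110],
    [120, 0, -110],
    [160, 0, -110],
  ],
  rot=[
    [0, 0, 0],
    [0, 0, 0],
    [0, 0, 0],
    [0, 0, 0],
    [0, 0, 0],
  ],
)

```text
clock: 19.98
ee_pos: [500.3, 184.0, 138.9]
tcp_rot: [0.657, 0.754, 0.001, 0.0]
wrist_force: [1.5, -0.6, -0.1]
opening: 30.1
gripper_force: 0.0
```

Run:
```python
from h import *
for n in('top','side'):
    p=snap(n);w=cloud(p)
    P=w[reg(w,(522,23),24,34,52)];print(n,len(P),P.mean(0).round(1),*rect(P[:,:2]),P[:,2].max())
    c=pix(p,(522,23,35));cv2.imwrite(f'pics/j_{n}.png',cv2.resize(p['color'][c[1]-25:c[1]+25,c[0]-35:c[0]+35],None,fx=8,fy=8,interpolation=2))
cv2.imwrite('pics/j2.png',cv2.resize(np.vstack([cv2.imread('pics/j_top.png'),cv2.imread('pics/j_side.png')]),None,fx=.75,fy=.75))
h=jig(0,225)
plan((*h,110,7.8),(*h,34,7.8))
```

```text
top 26 [522.   22.2  41.6] [521.9  22.3] [26.1 16.5] 88.3 47.53993654871556
side 55 [521.2  20.4  40.3] [521.9  21.6] [19.4 29.4] 7.6 46.12735709902506
t 20.07 at [499.5 185.3 138.2] phi 8.0 tilt 0.08 open 29.8 F [-0.9 -0.6 -0.7] q6 [0.21 0.07]
 -> (np.float64(505.66399620228157), np.float64(146.41826410607482), 110, 7.8) travel [-39.4   0.7  28.2] rz 0.2
 -> (np.float64(505.66399620228157), np.float64(146.41826410607482), 34, 7.8) travel [ 0.  0. 76.] rz 0.0
```

View pics/j2.png

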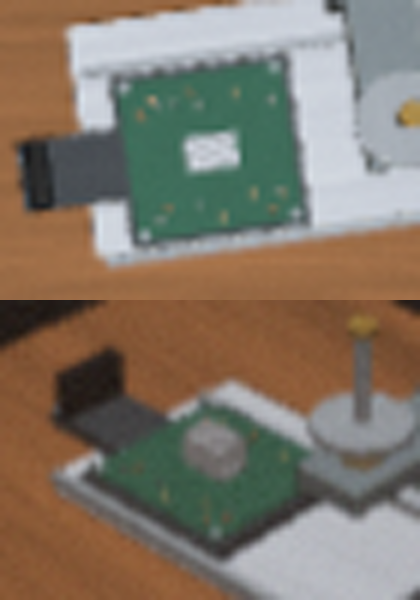

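The sink sits centred on the board and square to it at crop (212,152), fins along the travel direction. Now I push the carriage home slowly.

>>> step_arm(
  travel=[
    [-20, 0.7, 0],
    [-39.5, 0.7, 30],
    [-39.5, 0.7, 70],
    [-39.5, 0.7, 104],
    [-39.5, 0.7, 104],
  ],
  rot=[
    [0, 0, 0],
    [0, 0, 0],
    [0, 0, 0],
    [0, 0, 0],
    [0, 0, 0],
  ],
  grip=1,
)

```text
clock: 20.7
ee_pos: [503.5, 141.6, 31.0]
tcp_rot: [0.658, 0.753, -0.003, -0.002]
wrist_force: [0.2, 0.2, -0.0]
opening: -0.1
gripper_force: 0.0
```

>>> step_arm(
  travel=[
    [-5, 0, 0],
    [-10, 0, 0],
    [-13, 0, 0],
    [-16, 0, 0],
    [-20, 0, 0],
  ],
  rot=[
    [0, 0, 0],
    [0, 0, 0],
    [0, 0, 0],
    [0, 0, 0],
    [0, 0, 0],
  ],
)

```text
clock: 21.32
ee_pos: [509.5, 122.9, 34.5]
tcp_rot: [0.657, 0.754, 0.0, 0.0]
wrist_force: [1.2, 2.9, 1.0]
opening: -0.0
gripper_force: 0.9
```

>>> step_arm(
  travel=[
    [-4, 0, 0],
    [-9, 0, 0],
    [-14, 0, 0],
    [-20, 0, 0],
    [-26, 0, 0],
  ],
  rot=[
    [0, 0, 0],
    [0, 0, 0],
    [0, 0, 0],
    [0, 0, 0],
    [0, 0, 0],
  ],
)

```text
clock: 21.95
ee_pos: [512.7, 96.7, 33.9]
tcp_rot: [0.658, 0.753, -0.0, -0.0]
wrist_force: [0.8, 2.9, 0.8]
opening: 0.1
gripper_force: 0.9
```

>>> step_arm(
  travel=[
    [-6, 0, 0],
    [-12, 0, 0],
    [-18, 0, 0],
    [-24, 0, 0],
    [-30, 0, 0],
  ],
  rot=[
    [0, 0, 0],
    [0, 0, 0],
    [0, 0, 0],
    [0, 0, 0],
    [0, 0, 0],
  ],
)

```text
clock: 22.58
ee_pos: [516.7, 67.0, 34.0]
tcp_rot: [0.658, 0.753, -0.0, -0.0]
wrist_force: [0.9, 1.4, 0.9]
opening: -0.2
gripper_force: 0.9
```

Run:
```python
from h import *
plan((*jig(0,111.3),34,7.8))
```

```text
t 22.57 at [516.7  67.   34. ] phi 7.8 tilt 0.0 open -0.2 F [0.9 1.4 0.9] q6 [-0.02 -0.16]
 -> (np.float64(521.094856788062), np.float64(33.77023464447167), 34, 7.8) travel [-33.5  -0.2  -0. ] rz -0.0
```

>>> step_arm(
  travel=[
    [-6, 0, 0],
    [-12, 0, 0],
    [-18, 0, 0],
    [-24, 0, 0],
    [-28, 0, 0],
  ],
  rot=[
    [0, 0, 0],
    [0, 0, 0],
    [0, 0, 0],
    [0, 0, 0],
    [0, 0, 0],
  ],
)

```text
clock: 23.2
ee_pos: [520.4, 39.2, 34.0]
tcp_rot: [0.658, 0.753, -0.0, -0.0]
wrist_force: [1.2, 2.5, -0.0]
opening: -0.3
gripper_force: 0.9
```

>>> step_arm(
  travel=[
    [-1, 0, 0],
    [-2, 0, 0],
    [-3, 0, 0],
    [-4, 0, 0],
    [-5, 0, 0],
  ],
  rot=[
    [0, 0, 0],
    [0, 0, 0],
    [0, 0, 0],
    [0, 0, 0],
    [0, 0, 0],
  ],
)

```text
clock: 23.82
ee_pos: [521.1, 34.8, 34.0]
tcp_rot: [0.657, 0.753, -0.0, -0.0]
wrist_force: [-1.0, 6.1, 1.6]
opening: -0.1
gripper_force: 3.0
```

>>> step_arm(
  travel=[
    [-1, 0, 0],
    [-2, 0, 0],
    [-3, 0, 0],
    [-3, 0, 0],
  ],
  rot=[
    [0, 0, 0],
    [0, 0, 0],
    [0, 0, 0],
    [0, 0, 0],
  ],
)

```text
clock: 24.32
ee_pos: [521.0, 34.8, 34.0]
tcp_rot: [0.658, 0.753, 0.002, -0.002]
wrist_force: [-0.7, 14.6, 3.2]
opening: -0.0
gripper_force: 7.4
```

>>> step_arm(
  travel=[
    [15, 0, 0],
    [18, 0, -50],
    [18, 0, -110],
    [18, 0, -140],
    [18, 0, -140],
  ],
  rot=[
    [0, 0, 0],
    [0, 0, 0],
    [0, 0, 0],
    [0, 0, 0],
    [0, 0, 0],
  ],
)

```text
clock: 24.95
ee_pos: [521.1, 49.4, 177.2]
tcp_rot: [0.657, 0.753, 0.002, 0.003]
wrist_force: [0.2, -0.0, -1.0]
opening: -0.4
gripper_force: 0.0
```

```bash
cat > m.py <<'E'
from h import *
from scipy.optimize import minimize
U,V=np.meshgrid(np.arange(-50,50,.5),np.arange(-50,50,.5))
def warp(p,c,z=10):
    X=np.stack([U+c[0],V+c[1],np.full_like(U,z)],-1)@p['world_to_cam'][:3,:3].T+p['world_to_cam'][:3,3]
    q=X@p['mtx'].T;q=(q[...,:2]/q[...,2:]).astype(np.float32)
    b=cv2.remap(p['color'],q[...,0],q[...,1],cv2.INTER_LINEAR).astype(float)
    return b[...,0]-b[...,2]*.6     # blue minus red: metal high, wood low
def fit(p,c):
    I=warp(p,c);I=(I-np.percentile(I,5))/(np.percentile(I,95)-np.percentile(I,5))
    def T(x,y,t):
        dx,dy=U-x,V-y;a=dx*np.cos(t)+dy*np.sin(t);b=-dx*np.sin(t)+dy*np.cos(t)
        s=lambda d:1/(1+np.exp(-d/1.2))
        ex=s(28-np.hypot(dx,dy));slot=s(6-abs(b))*s(a+6);slot=np.where(a<0,s(6-np.hypot(a,b)),slot)
        return ex*(1-slot)
    f=lambda q:((I-T(*q))**2).mean()
    x0=I>.5;x0=(U[x0].mean(),V[x0].mean())
    best=min((f((*x0,t)),t) for t in np.radians(np.arange(0,360,15)))
    r=minimize(f,(*x0,best[1]),method='Nelder-Mead',options=dict(initial_simplex=[(*x0,best[1]),(x0[0]+3,x0[1],best[1]),(x0[0],x0[1]+3,best[1]),(*x0,best[1]+.2)]))
    x,y,t=r.x;return np.round([c[0]+x,c[1]+y,np.degrees(t)%360,r.fun],2)
def masses(cs):
    ps=[snap('top'),snap('side')];out=[]
    for c in cs:
        a=[fit(p,c) for p in ps];print(c,'top',a[0],'side',a[1])
        o=np.mean(a,0);out.append(o)
    return ps,out
E
python3 - <<'E'
from m import *
ps,o=masses([(578,-363),(603,-223),(460,-410),(460,-253)])
for n,p in zip(('top','side'),ps):
    w=cloud(p);P=w[reg(w,(536,-77),35,85,102)];print('pan',*rect(P[:,:2]),np.median(P[:,2]))
    P=w[reg(w,jig(0,97),45,40,55)];print('handle',P.mean(0).round(1))
    cv2.imwrite(f'pics/m_{n}.png',np.hstack([np.uint8(np.clip(warp(p,q)+100,0,255))[::-1] for q in o]))
cv2.imwrite('pics/m.png',np.vstack([cv2.imread('pics/m_top.png'),cv2.imread('pics/m_side.png')]))
plan()
E
```

```text
(578, -363) top [ 5.7600e+02 -3.6177e+02  2.2258e+02  1.0000e-02] side [ 5.7695e+02 -3.6466e+02  2.2257e+02  1.0000e-02]
(603, -223) top [ 6.0263e+02 -2.2213e+02  3.2769e+02  1.0000e-02] side [ 6.0403e+02 -2.2509e+02  3.3069e+02  3.0000e-02]
(460, -410) top [ 4.5868e+02 -4.0803e+02  2.9612e+02  1.0000e-02] side [ 4.5970e+02 -4.1134e+02  2.9736e+02  2.0000e-02]
(460, -253) top [ 4.5949e+02 -2.5130e+02  2.9981e+02  1.0000e-02] side [ 4.6065e+02 -2.5489e+02  3.0128e+02  2.0000e-02]
pan [535.6 -75.2] [46.8 47.2] 0.3 95.02062815148031
handle [nan nan nan]
pan [535.6 -77.6] [48.2 47.1] 49.5 94.96537791733397
handle [522.2  14.5  45. ]
t 25.05 at [518.6  49.5 173.3] phi 7.8 tilt 0.06 open 0.3 F [-0.2 -0.1 -1. ] q6 [-0.06 -0.19]<stdin>:5: RuntimeWarning: Mean of empty slice.
  ret = um.true_divide(
```

View pics/m.png

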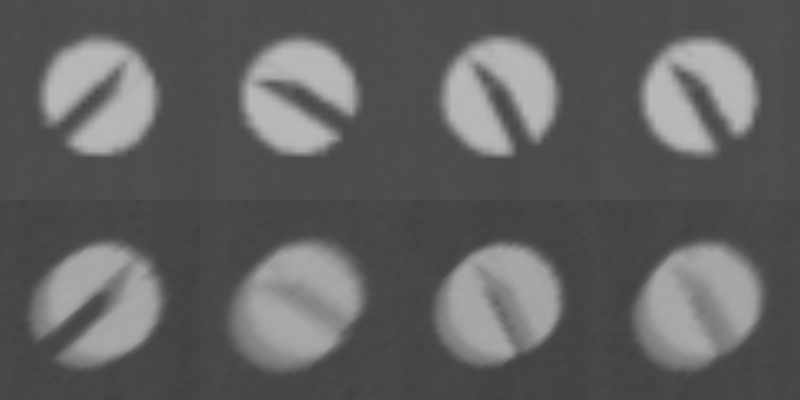

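Both views fit all four discs cleanly (mouths at about 222.6°, 329°, 297° and 300.5°). I plan mouth directions of -50°, -140°, 40° and 130°, starting with the mass at (603,-224).

Run:
```python
from h import *
plan((603.3,-223.6,90,59.2),(603.3,-223.6,0,59.2))
```

```text
t 25.05 at [518.6  49.5 173.3] phi 7.8 tilt 0.06 open 0.3 F [-0.2 -0.1 -1. ] q6 [-0.06 -0.19]
 -> (603.3, -223.6, 90, 59.2) travel [-282.    47.    83.3] rz -51.4
 -> (603.3, -223.6, 0, 59.2) travel [ 0.  0. 90.] rz 0.0
```

>>> step_arm(
  travel=[
    [-56, 10, 0],
    [-113, 19, 0],
    [-169, 28, 0],
    [-226, 38, 0],
    [-282, 47, 40],
  ],
  rot=[
    [0, 0, -10.2],
    [0, 0, -20.4],
    [0, 0, -30.6],
    [0, 0, -40.8],
    [0, 0, -51.2],
  ],
  grip=-0.7,
)

```text
clock: 25.68
ee_pos: [603.8, -220.9, 138.5]
tcp_rot: [0.265, 0.964, -0.001, 0.002]
wrist_force: [-0.3, -0.0, -0.7]
opening: 72.5
gripper_force: 0.0
```

>>> step_arm(
  travel=[
    [0, 0, 20],
    [0, 0, 40],
    [0, 0, 40],
    [0, 0, 40],
  ],
  rot=[
    [0, 0, 0],
    [0, 0, 0],
    [0, 0, 0],
    [0, 0, 0],
  ],
)

```text
clock: 26.18
ee_pos: [602.7, -217.1, 98.8]
tcp_rot: [0.267, 0.964, -0.0, 0.0]
wrist_force: [-0.6, -0.2, 0.6]
opening: 72.5
gripper_force: 0.0
```

Run:
```python
from h import *
plan((603.3,-223.6,0,59.2))
```

```text
t 26.18 at [ 602.7 -217.1   98.8] phi 59.0 tilt 0.06 open 72.5 F [-0.6 -0.2  0.6] q6 [-0.47 -1.5 ]
 -> (603.3, -223.6, 0, 59.2) travel [-3.8 -5.3 98.8] rz -0.2
```

>>> step_arm(
  travel=[
    [-3.8, -5.3, 40],
    [-3.8, -5.3, 80],
    [-3.8, -5.3, 98.5],
    [-3.8, -5.3, 98.5],
    [-3.8, -5.3, 98.5],
  ],
  rot=[
    [0, 0, -0.2],
    [0, 0, -0.2],
    [0, 0, -0.2],
    [0, 0, -0.2],
    [0, 0, -0.2],
  ],
)

```text
clock: 26.8
ee_pos: [604.3, -225.1, 1.7]
tcp_rot: [0.266, 0.964, -0.0, 0.002]
wrist_force: [-0.3, 0.4, -0.2]
opening: 72.7
gripper_force: 0.0
```

>>> step_arm(
  travel=[
    [0, 0, 0],
    [0, 0, 0],
    [0, 0, 0],
    [0, 0, 0],
  ],
  rot=[
    [0, 0, 0],
    [0, 0, 0],
    [0, 0, 0],
    [0, 0, 0],
  ],
  grip=1,
  squeeze=40,
)

```text
clock: 27.3
ee_pos: [604.5, -225.3, 2.2]
tcp_rot: [0.266, 0.964, -0.0, 0.002]
wrist_force: [0.1, 0.7, 5.2]
opening: 54.3
gripper_force: 41.6
```

Run:
```python
from h import *
plan()
```

```text
t 27.3 at [ 604.5 -225.3    2.2] phi 59.2 tilt 0.22 open 54.3 F [0.1 0.7 5.2] q6 [-0.48 -1.51]
```

>>> step_arm(
  travel=[
    [0, 0, -40],
    [0, 0, -90],
    [0, 0, -140],
    [0, 0, -170],
    [0, 0, -170],
  ],
  rot=[
    [0, 0, 0],
    [0, 0, 0],
    [0, 0, 0],
    [0, 0, 0],
    [0, 0, 0],
  ],
)

```text
clock: 27.92
ee_pos: [604.9, -225.7, 173.9]
tcp_rot: [0.266, 0.964, -0.001, 0.004]
wrist_force: [-0.2, -0.5, -1.6]
opening: 54.3
gripper_force: 43.4
```

```bash
cat >> m.py <<'E'
def held(save=None,off=8):
    p=snap('side');o,M,phi=cur();E=o['ee_pos'];z=E[2]+off;w=cloud(p)
    g=p['color'].astype(int);m=(np.hypot(w[...,0]-E[0],w[...,1]-E[1])<40)&(abs(w[...,2]-z)<14)&(g.max(-1)>75)
    P=(w[m]-E)@M
    print('held n',len(P),'toolx range',np.percentile(P[:,0],[1,50,99]).round(1),'tooly',np.percentile(P[:,1],[1,99]).round(1),'z',np.percentile(-P[:,2],[1,50,99]).round(1))
    if save:
        c=pix(p,E);cv2.imwrite('pics/'+save,cv2.resize(p['color'][max(c[1]-35,0):c[1]+35,c[0]-45:c[0]+45],None,fx=6,fy=6,interpolation=2))
E
python3 - <<'E'
from m import *
held('held1.png')
t=np.radians(-50);S=(536.2,-76.5);A=(S[0]-48*np.cos(t),S[1]-48*np.sin(t))
ps=(*A,165,40.0)
plan(ps,(*A,101,40))
E
```

```text
held n 194 toolx range [-25.4   8.5  26. ] tooly [-35.2  31.3] z [-0.1  9.4 21.1]
t 27.98 at [ 603.5 -224.9  170.9] phi 59.2 tilt 0.18 open 54.0 F [-1.   0.2 -2.1] q6 [-0.48 -1.51]
 -> (np.float64(505.34619473504614), np.float64(-39.729866730289054), 165, 40.0) travel [179.1 108.8   5.9] rz 19.2
 -> (np.float64(505.34619473504614), np.float64(-39.729866730289054), 101, 40) travel [ 0.  0. 64.] rz 0.0
```

View pics/held1.png

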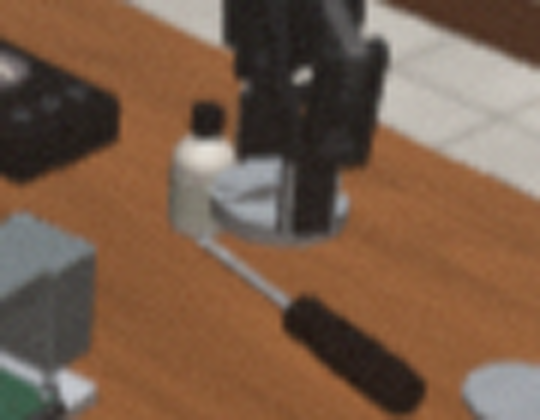

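The disc is held flat and centred. Next I move to the staging point beside the stem.

>>> step_arm(
  travel=[
    [45, 27, 0],
    [90, 54, 0],
    [135, 82, 0],
    [179, 109, 0],
    [179, 109, 0],
  ],
  rot=[
    [0, 0, 5],
    [0, 0, 10],
    [0, 0, 15],
    [0, 0, 19.2],
    [0, 0, 19.2],
  ],
)

```text
clock: 28.6
ee_pos: [501.7, -36.1, 166.6]
tcp_rot: [0.421, 0.907, -0.0, -0.003]
wrist_force: [0.1, 0.1, -1.9]
opening: 54.1
gripper_force: 43.3
```

Run:
```python
from h import *
plan((505.3,-39.7,101,40))
```

```text
t 28.6 at [501.7 -36.1 166.6] phi 40.2 tilt 0.32 open 54.1 F [ 0.1  0.1 -1.9] q6 [-0.23 -0.93]
 -> (505.3, -39.7, 101, 40) travel [-5.1  0.5 65.6] rz 0.2
```

>>> step_arm(
  travel=[
    [0, 0, 30],
    [0, 0.5, 55],
    [0, 0.5, 65],
    [0, 0.5, 65],
    [0, 0.5, 65],
  ],
  rot=[
    [0, 0, 0],
    [0, 0, 0.2],
    [0, 0, 0.2],
    [0, 0, 0.2],
    [0, 0, 0.2],
  ],
)

```text
clock: 29.22
ee_pos: [506.0, -39.4, 105.2]
tcp_rot: [0.424, 0.905, 0.0, 0.001]
wrist_force: [-0.3, 0.4, -1.5]
opening: 54.3
gripper_force: 43.3
```

Run:
```python
from h import *
t=np.radians(-50);S=np.array((536.2,-76.5));u=np.array((np.cos(t),np.sin(t)))
plan((*(S-30*u),101,40),(*(S+u),101,40))
held=__import__('m').held; held()
```

```text
t 29.23 at [506.  -39.4 105.2] phi 39.8 tilt 0.07 open 54.3 F [-0.3  0.4 -1.5] q6 [-0.23 -0.93]
 -> (np.float64(516.9163717094038), np.float64(-53.518666706430665), 101, 40) travel [-17.9  -0.6   4.2] rz -0.2
 -> (np.float64(536.8427876096866), np.float64(-77.26604444311897), 101, 40) travel [-31.   0.  -0.] rz 0
held n 147 toolx range [-25.8 -11.   25.5] tooly [-34.1  29.2] z [-2.6  6.1 19.9]
```

>>> step_arm(
  travel=[
    [-6, -0.6, 3],
    [-12, -0.6, 4],
    [-18, -0.6, 4],
    [-18, -0.6, 4],
  ],
  rot=[
    [0, 0, -0.2],
    [0, 0, -0.2],
    [0, 0, -0.2],
    [0, 0, -0.2],
  ],
)

```text
clock: 29.78
ee_pos: [516.8, -53.6, 100.6]
tcp_rot: [0.423, 0.906, 0.0, 0.0]
wrist_force: [-0.6, -0.3, -2.2]
opening: 54.0
gripper_force: 43.4
```

>>> step_arm(
  travel=[
    [-3, 0, 0],
    [-6, 0, 0],
    [-9, 0, 0],
    [-11, 0, 0],
  ],
  rot=[
    [0, 0, 0],
    [0, 0, 0],
    [0, 0, 0],
    [0, 0, 0],
  ],
)

```text
clock: 30.28
ee_pos: [523.5, -61.7, 100.5]
tcp_rot: [0.423, 0.906, -0.0, 0.0]
wrist_force: [-0.3, 0.7, -1.4]
opening: 54.2
gripper_force: 43.4
```

Run:
```python
from h import *
t=np.radians(-50);S=np.array((536.2,-76.5));u=np.array((np.cos(t),np.sin(t)))
plan((*(S+u),101,40))
```

```text
t 30.27 at [523.5 -61.7 100.5] phi 40.0 tilt 0.01 open 54.2 F [-0.3  0.7 -1.4] q6 [-0.27 -0.96]
 -> (np.float64(536.8427876096866), np.float64(-77.26604444311897), 101, 40) travel [-20.5   0.2  -0.5] rz -0.0
```

>>> step_arm(
  travel=[
    [-4, 0, 0],
    [-8, 0, 0],
    [-12, 0, 0],
    [-16, 0, 0],
    [-18, 0, 0],
  ],
  rot=[
    [0, 0, 0],
    [0, 0, 0],
    [0, 0, 0],
    [0, 0, 0],
    [0, 0, 0],
  ],
)

```text
clock: 30.9
ee_pos: [535.2, -75.6, 100.5]
tcp_rot: [0.423, 0.906, -0.0, 0.0]
wrist_force: [-0.6, -0.6, -1.5]
opening: 54.4
gripper_force: 43.4
```

>>> step_arm(
  travel=[
    [-1, 0, 0],
    [-2, 0, 0],
    [-2.5, 0, 0],
    [-2.5, 0, 0],
  ],
  rot=[
    [0, 0, 0],
    [0, 0, 0],
    [0, 0, 0],
    [0, 0, 0],
  ],
)

```text
clock: 31.4
ee_pos: [536.5, -77.3, 100.5]
tcp_rot: [0.423, 0.906, -0.0, -0.0]
wrist_force: [1.5, 0.0, -1.1]
opening: 54.1
gripper_force: 43.4
```

Run:
```python
from h import *
plan((536.8,-77.3,101,40))
```

```text
t 31.4 at [536.5 -77.3 100.5] phi 40.0 tilt 0.0 open 54.1 F [ 1.5  0.  -1.1] q6 [-0.29 -0.99]
 -> (536.8, -77.3, 101, 40) travel [-0.2  0.2 -0.5] rz -0.0
```

>>> step_arm(
  travel=[
    [0, 0, 3],
    [0, 0, 6],
    [0, 0, 8],
    [0, 0, 9],
    [0, 0, 9],
  ],
  rot=[
    [0, 0, 0],
    [0, 0, 0],
    [0, 0, 0],
    [0, 0, 0],
    [0, 0, 0],
  ],
)

```text
clock: 32.02
ee_pos: [536.4, -77.2, 91.3]
tcp_rot: [0.423, 0.906, -0.0, -0.0]
wrist_force: [0.1, 0.5, -0.7]
opening: 54.3
gripper_force: 43.4
```

>>> step_arm(
  travel=[
    [0, 0, 0],
    [0, 0, 0],
    [0, 0, 0],
    [0, 0, 0],
  ],
  rot=[
    [0, 0, 0],
    [0, 0, 0],
    [0, 0, 0],
    [0, 0, 0],
  ],
  grip=-0.6,
)

```text
clock: 32.52
ee_pos: [536.6, -77.3, 91.6]
tcp_rot: [0.423, 0.906, 0.0, 0.0]
wrist_force: [-0.2, 0.1, -0.2]
opening: 68.3
gripper_force: 0.0
```

>>> step_arm(
  travel=[
    [0, 0, -30],
    [0, 0, -80],
    [40, 0, -110],
    [100, 0, -110],
    [100, 0, -110],
  ],
  rot=[
    [0, 0, 0],
    [0, 0, 0],
    [0, 0, 0],
    [0, 0, 0],
    [0, 0, 0],
  ],
)

```text
clock: 33.15
ee_pos: [470.2, 1.7, 201.5]
tcp_rot: [0.421, 0.907, 0.0, -0.0]
wrist_force: [0.4, 0.2, -0.1]
opening: 68.4
gripper_force: 0.0
```

```bash
cat >> m.py <<'E'
def stack(zt,save):
    ps=[snap('top'),snap('side')]
    for n,p in zip(('top','side'),ps):
        w=cloud(p);P=w[reg(w,(536,-76.5),38,zt-5,zt+6)];print(n,'disc',len(P),*rect(P[:,:2]),'z',np.median(P[:,2]).round(1))
        P=w[reg(w,(536,-76.5),20,zt+14,165)];print('  head zmax',np.sort(P[:,2])[-5:].round(1) if len(P) else None)
        c=pix(p,(536,-76,100));cv2.imwrite(f'pics/x_{n}.png',cv2.resize(p['color'][c[1]-35:c[1]+35,c[0]-45:c[0]+45],None,fx=6,fy=6,interpolation=2))
    cv2.imwrite('pics/'+save,cv2.resize(np.hstack([cv2.imread('pics/x_top.png'),cv2.imread('pics/x_side.png')]),None,fx=.74,fy=.74))
    return ps
E
python3 - <<'E'
from m import *
ps=stack(98,'st1.png')
for c in[(577,-363),(459,-410),(460,-253)]:
    print([fit(p,c) for p in ps])
plan()
E
```

```text
top disc 132 [544.2 -78.3] [55.2 36.7] 78.7 z 97.1
  head zmax [139.7 140.2 140.2 142.  143.1]
side disc 168 [534.9 -78.2] [54.4 53. ] 48.4 z 96.8
  head zmax [138.8 138.8 138.9 140.  140.5]
[array([ 5.7597e+02, -3.6179e+02,  2.2260e+02,  1.0000e-02]), array([ 5.7695e+02, -3.6463e+02,  2.2265e+02,  1.0000e-02])]
[array([ 4.5868e+02, -4.0804e+02,  2.9616e+02,  1.0000e-02]), array([ 4.5969e+02, -4.1136e+02,  2.9736e+02,  2.0000e-02])]
[array([ 4.5949e+02, -2.5132e+02,  2.9984e+02,  1.0000e-02]), array([ 4.6066e+02, -2.5486e+02,  3.0146e+02,  2.0000e-02])]
t 33.25 at [ 4.723e+02 -4.000e-01  2.019e+02] phi 40.1 tilt 0.07 open 68.4 F [-0.2  0.1 -0. ] q6 [-0.17 -0.87]
```

View pics/st1.png

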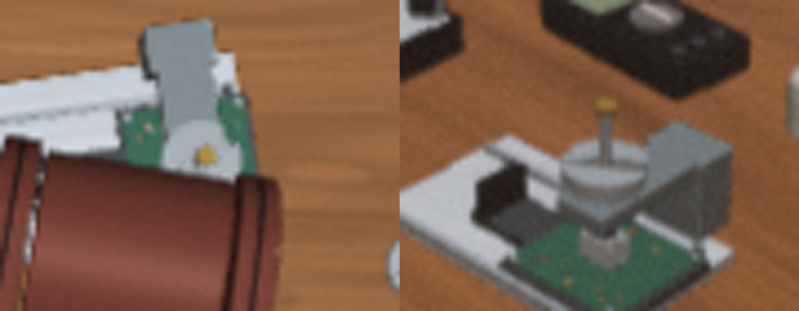

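The first disc lies flat on the pan, the ram is down on the sink, and the slot faces the planned way. Next is the mass at (576,-363).

Run:
```python
from h import *
plan((540,-200,190,-8),(576.5,-363.2,100,-47.4))
```

```text
t 33.25 at [ 4.723e+02 -4.000e-01  2.019e+02] phi 40.1 tilt 0.07 open 68.4 F [-0.2  0.1 -0. ] q6 [-0.17 -0.87]
 -> (540, -200, 190, -8) travel [-196.3  -76.7   11.9] rz 48.1
 -> (576.5, -363.2, 100, -47.4) travel [-156.5   58.9   90. ] rz 39.4
```

>>> step_arm(
  travel=[
    [-39, -15, 0],
    [-78, -30, 0],
    [-118, -45, 0],
    [-157, -60, 0],
    [-196, -77, 0],
  ],
  rot=[
    [0, 0, 9.6],
    [0, 0, 19.2],
    [0, 0, 28.8],
    [0, 0, 38.4],
    [0, 0, 48],
  ],
  grip=-0.7,
)

```text
clock: 33.88
ee_pos: [540.0, -203.0, 201.0]
tcp_rot: [0.757, 0.653, -0.0, -0.0]
wrist_force: [-0.1, -0.6, 0.1]
opening: 73.0
gripper_force: 0.0
```

>>> step_arm(
  travel=[
    [-39, 15, 30],
    [-78, 30, 60],
    [-118, 45, 80],
    [-157, 59, 100],
    [-157, 59, 100],
  ],
  rot=[
    [0, 0, 9.6],
    [0, 0, 19.2],
    [0, 0, 28.8],
    [0, 0, 39.4],
    [0, 0, 39.4],
  ],
)

```text
clock: 34.5
ee_pos: [574.0, -367.2, 97.5]
tcp_rot: [0.933, 0.361, -0.001, -0.002]
wrist_force: [-0.3, 0.8, -0.0]
opening: 72.4
gripper_force: 0.0
```

>>> step_arm(
  travel=[
    [0, 0, 0],
    [0, 0, 0],
  ],
  rot=[
    [0, 0, 0],
    [0, 0, 0],
  ],
)

```text
clock: 34.75
ee_pos: [576.2, -363.7, 102.3]
tcp_rot: [0.931, 0.364, 0.0, 0.0]
wrist_force: [0.2, 0.5, 0.2]
opening: 72.2
gripper_force: 0.0
```

Run:
```python
from h import *
plan((576.5,-363.2,0,-47.4))
```

```text
t 34.75 at [ 576.2 -363.7  102.3] phi -47.3 tilt 0.07 open 72.2 F [0.2 0.5 0.2] q6 [-0.68  0.15]
 -> (576.5, -363.2, 0, -47.4) travel [  0.5  -0.2 102.3] rz 0.1
```

>>> step_arm(
  travel=[
    [0.5, 0, 40],
    [0.5, 0, 80],
    [0.5, 0, 100],
    [0.5, 0, 100],
    [0.5, 0, 100],
  ],
  rot=[
    [0, 0, 0],
    [0, 0, 0],
    [0, 0, 0],
    [0, 0, 0],
    [0, 0, 0],
  ],
)

```text
clock: 35.38
ee_pos: [577.5, -364.4, 3.6]
tcp_rot: [0.932, 0.363, 0.001, 0.001]
wrist_force: [0.8, -0.2, 0.6]
opening: 72.5
gripper_force: 0.0
```

>>> step_arm(
  travel=[
    [0, 0, 0],
    [0, 0, 0],
    [0, 0, 0],
    [0, 0, 0],
  ],
  rot=[
    [0, 0, 0],
    [0, 0, 0],
    [0, 0, 0],
    [0, 0, 0],
  ],
  grip=1,
)

```text
clock: 35.88
ee_pos: [577.6, -364.8, 4.4]
tcp_rot: [0.932, 0.363, 0.001, 0.002]
wrist_force: [-1.3, 1.4, 5.4]
opening: 53.4
gripper_force: 40.8
```

>>> step_arm(
  travel=[
    [0, 0, -40],
    [0, 0, -90],
    [0, 0, -140],
    [0, 0, -175],
    [0, 0, -175],
  ],
  rot=[
    [0, 0, 0],
    [0, 0, 0],
    [0, 0, 0],
    [0, 0, 0],
    [0, 0, 0],
  ],
)

```text
clock: 36.5
ee_pos: [578.4, -365.5, 182.2]
tcp_rot: [0.932, 0.363, 0.002, 0.004]
wrist_force: [0.5, 0.2, -2.0]
opening: 53.5
gripper_force: 42.3
```

Run:
```python
from m import *
held()
t=np.radians(-140);S=np.array((536.2,-76.5));u=np.array((np.cos(t),np.sin(t)))
plan((*(S-48*u),175,-50),(*(S-48*u),104,-50))
```

```text
held n 383 toolx range [-26.   -6.4  28. ] tooly [-30.8  34.7] z [-2.8  7.7 20.7]
t 36.55 at [ 577.  -364.5  178.9] phi -47.4 tilt 0.25 open 53.4 F [ 0.2 -0.3 -2. ] q6 [-0.68  0.15]
 -> (np.float64(572.970133269711), np.float64(-45.64619473504611), 175, -50) travel [ 212.7 -237.5    3.9] rz 2.6
 -> (np.float64(572.970133269711), np.float64(-45.64619473504611), 104, -50) travel [ 0.  0. 71.] rz 0
```

>>> step_arm(
  travel=[
    [40, -45, 0],
    [80, -90, 0],
    [120, -135, 0],
    [160, -180, 0],
    [195, -218, 0],
  ],
  rot=[
    [0, 0, 1],
    [0, 0, 2],
    [0, 0, 2.6],
    [0, 0, 2.6],
    [0, 0, 2.6],
  ],
)

```text
clock: 37.17
ee_pos: [570.4, -68.7, 174.0]
tcp_rot: [0.94, 0.342, -0.002, -0.001]
wrist_force: [1.3, 0.2, -2.2]
opening: 53.2
gripper_force: 42.4
```

>>> step_arm(
  travel=[
    [18, -20, 0],
    [18, -20, 0],
    [18, -20, 0],
    [18, -20, 0],
  ],
  rot=[
    [0, 0, 0],
    [0, 0, 0],
    [0, 0, 0],
    [0, 0, 0],
  ],
)

```text
clock: 37.67
ee_pos: [572.8, -45.5, 175.8]
tcp_rot: [0.94, 0.341, -0.001, -0.0]
wrist_force: [-0.7, -1.2, -1.0]
opening: 53.6
gripper_force: 42.5
```

Run:
```python
from h import *
plan((573,-45.6,106,-50))
```

```text
t 37.67 at [572.8 -45.5 175.8] phi -50.1 tilt 0.06 open 53.6 F [-0.7 -1.2 -1. ] q6 [-0.22  0.66]
 -> (573, -45.6, 106, -50) travel [ 0.1  0.2 69.8] rz -0.1
```

>>> step_arm(
  travel=[
    [0, 0.2, 30],
    [0, 0.2, 60],
    [0, 0.2, 70],
    [0, 0.2, 70],
    [0, 0.2, 70],
  ],
  rot=[
    [0, 0, 0],
    [0, 0, 0],
    [0, 0, 0],
    [0, 0, 0],
    [0, 0, 0],
  ],
)

```text
clock: 38.3
ee_pos: [574.3, -45.0, 107.9]
tcp_rot: [0.94, 0.342, 0.001, 0.001]
wrist_force: [-0.5, -0.1, -1.9]
opening: 53.3
gripper_force: 42.6
```

Run:
```python
from m import *
held()
t=np.radians(-140);S=np.array((536.2,-76.5));u=np.array((np.cos(t),np.sin(t)))
plan((*(S-20*u),105.5,-50),(*(S+.6*u),105.5,-50))
```

```text
held n 179 toolx range [-26.8  -6.9  26.8] tooly [-33.1  34.3] z [-4.9  3.9 19.2]
t 38.35 at [574.4 -44.9 108.1] phi -50.0 tilt 0.15 open 53.3 F [ 0.4  0.2 -1.5] q6 [-0.21  0.66]
 -> (np.float64(551.5208888623796), np.float64(-63.644247806269206), 105.5, -50) travel [-29.6  -0.3   2.6] rz -0.0
 -> (np.float64(535.7403733341287), np.float64(-76.88567256581193), 105.5, -50) travel [-20.6   0.   -0. ] rz 0
```

>>> step_arm(
  travel=[
    [-6, -0.3, 2],
    [-12, -0.3, 2.6],
    [-18, -0.3, 2.6],
    [-24, -0.3, 2.6],
    [-29.5, -0.3, 2.6],
  ],
  rot=[
    [0, 0, 0],
    [0, 0, 0],
    [0, 0, 0],
    [0, 0, 0],
    [0, 0, 0],
  ],
)

```text
clock: 38.98
ee_pos: [550.1, -63.5, 103.9]
tcp_rot: [0.94, 0.342, 0.0, 0.0]
wrist_force: [0.4, 0.3, -1.7]
opening: 53.6
gripper_force: 42.6
```

Run:
```python
from h import *
plan((535.7,-76.9,105,-50))
```

```text
t 38.98 at [550.1 -63.5 103.9] phi -50.0 tilt 0.0 open 53.6 F [ 0.4  0.3 -1.7] q6 [-0.26  0.62]
 -> (535.7, -76.9, 105, -50) travel [-19.7   1.   -1.1] rz -0.0
```

>>> step_arm(
  travel=[
    [-3, 0.9, -0.8],
    [-8, 0.9, -0.8],
    [-13, 0.9, -0.8],
    [-17, 0.9, -0.8],
    [-19.5, 0.9, -0.8],
  ],
  rot=[
    [0, 0, 0],
    [0, 0, 0],
    [0, 0, 0],
    [0, 0, 0],
    [0, 0, 0],
  ],
)

```text
clock: 39.6
ee_pos: [535.9, -76.6, 104.7]
tcp_rot: [0.94, 0.342, -0.0, -0.0]
wrist_force: [0.5, 0.9, -1.3]
opening: 53.4
gripper_force: 42.6
```

Run:
```python
from h import *
plan((535.7,-76.9,102.5,-50))
```

```text
t 39.6 at [535.9 -76.6 104.7] phi -50.0 tilt 0.0 open 53.4 F [ 0.5  0.9 -1.3] q6 [-0.29  0.59]
 -> (535.7, -76.9, 102.5, -50) travel [-0.4  0.1  2.2] rz -0.0
```

>>> step_arm(
  travel=[
    [-0.4, 0, 1],
    [-0.4, 0, 2],
    [-0.4, 0, 2],
    [-0.4, 0, 2],
  ],
  rot=[
    [0, 0, 0],
    [0, 0, 0],
    [0, 0, 0],
    [0, 0, 0],
  ],
)

```text
clock: 40.1
ee_pos: [535.9, -76.6, 102.6]
tcp_rot: [0.94, 0.342, -0.0, -0.0]
wrist_force: [0.4, 0.0, -1.1]
opening: 53.6
gripper_force: 42.6
```

>>> step_arm(
  travel=[
    [0, 0, 0],
    [0, 0, 0],
    [0, 0, 0],
    [0, 0, 0],
  ],
  rot=[
    [0, 0, 0],
    [0, 0, 0],
    [0, 0, 0],
    [0, 0, 0],
  ],
  grip=-0.6,
)

```text
clock: 40.6
ee_pos: [535.9, -76.7, 102.8]
tcp_rot: [0.94, 0.342, 0.0, 0.0]
wrist_force: [-0.1, -0.2, 0.5]
opening: 68.6
gripper_force: 0.0
```

>>> step_arm(
  travel=[
    [0, 0, -40],
    [0, 0, -90],
    [-50, 0, -100],
    [-90, 0, -100],
    [-90, 0, -100],
  ],
  rot=[
    [0, 0, 0],
    [0, 0, 10],
    [0, 0, 20],
    [0, 0, 30],
    [0, 0, 40],
  ],
)

```text
clock: 41.22
ee_pos: [465.4, -135.9, 203.1]
tcp_rot: [1.0, -0.004, 0.0, 0.0]
wrist_force: [0.2, 0.9, -0.4]
opening: 68.5
gripper_force: 0.0
```

Run:
```python
from m import *
ps=stack(108,'st2.png')
for c in[(459,-410),(460,-253)]:
    print([fit(p,c) for p in ps])
plan()
```

```text
top disc 195 [535. -77.] [52.7 52.7] 89.9 z 107.4
  head zmax [140.3 140.8 140.9 141.7 142.9]
side disc 162 [535.2 -78. ] [52.3 52.7] 51.2 z 106.6
  head zmax [137.7 138.1 138.3 139.9 141. ]
[array([ 4.5884e+02, -4.1050e+02,  1.0225e+02,  4.0000e-02]), array([ 4.5970e+02, -4.1137e+02,  2.9756e+02,  2.0000e-02])]
[array([ 4.5894e+02, -2.4143e+02,  1.6290e+02,  1.8000e-01]), array([ 4.6063e+02, -2.5484e+02,  3.0120e+02,  2.0000e-02])]
t 41.33 at [ 466.6 -135.   203. ] phi -90.2 tilt 0.04 open 68.2 F [-0.7  0.3 -0.2] q6 [-0.44  1.13]
```

View pics/st2.png

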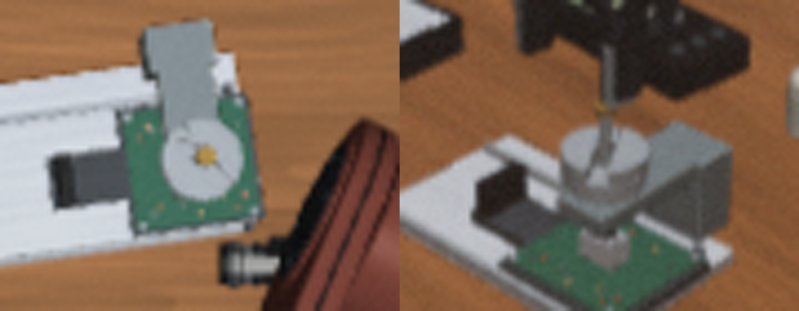

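The second disc lies flat (top z 107) with its slot 90° from the first. Next is the mass at (460,-253).

Run:
```python
from h import *
plan((460.1,-253.1,100,-149.5))
```

```text
t 41.33 at [ 466.6 -135.   203. ] phi -90.2 tilt 0.04 open 68.2 F [-0.7  0.3 -0.2] q6 [-0.44  1.13]
 -> (460.1, -253.1, 100, -149.5) travel [ -6.1 118.1 103. ] rz 59.3
```

>>> step_arm(
  travel=[
    [-1, 25, 0],
    [-2, 50, 20],
    [-3, 75, 50],
    [-5, 100, 80],
    [-6, 118, 100],
  ],
  rot=[
    [0, 0, 10],
    [0, 0, 20],
    [0, 0, 30],
    [0, 0, 40],
    [0, 0, 50],
  ],
  grip=-0.7,
)

```text
clock: 41.95
ee_pos: [460.4, -252.7, 100.9]
tcp_rot: [0.906, -0.423, -0.001, -0.0]
wrist_force: [-0.6, -0.4, -0.7]
opening: 72.6
gripper_force: 0.0
```

>>> step_arm(
  travel=[
    [0, 0, 0],
    [0, 0, 0],
    [0, 0, 0],
  ],
  rot=[
    [0, 0, 9.3],
    [0, 0, 9.3],
    [0, 0, 9.3],
  ],
)

```text
clock: 42.32
ee_pos: [461.3, -252.3, 102.9]
tcp_rot: [0.87, -0.492, 0.0, -0.0]
wrist_force: [-0.7, -0.6, -0.1]
opening: 72.6
gripper_force: 0.0
```

Run:
```python
from m import *
p=snap('side');print(fit(p,(460,-253)))
plan((460.1,-253.1,0,-149.5))
```

```text
[ 4.6063e+02 -2.5490e+02  3.0136e+02  2.0000e-02]
t 42.38 at [ 461.3 -252.3  103.1] phi -149.1 tilt 0.04 open 72.8 F [-0.1 -0.3  0.6] q6 [-0.65  1.95]
 -> (460.1, -253.1, 0, -149.5) travel [  0.    1.4 103.1] rz 0.4
```

>>> step_arm(
  travel=[
    [0, 1.4, 40],
    [0, 1.4, 80],
    [0, 1.4, 102],
    [0, 1.4, 102],
    [0, 1.4, 102],
  ],
  rot=[
    [0, 0, 0.4],
    [0, 0, 0.4],
    [0, 0, 0.4],
    [0, 0, 0.4],
    [0, 0, 0.4],
  ],
)

```text
clock: 43.0
ee_pos: [460.5, -253.7, 1.9]
tcp_rot: [0.868, -0.497, 0.001, 0.0]
wrist_force: [-0.3, 0.2, 0.8]
opening: 72.8
gripper_force: 0.0
```

>>> step_arm(
  travel=[
    [0, 0, 0],
    [0, 0, 0],
    [0, 0, 0],
    [0, 0, 0],
  ],
  rot=[
    [0, 0, 0],
    [0, 0, 0],
    [0, 0, 0],
    [0, 0, 0],
  ],
  grip=1,
)

```text
clock: 43.5
ee_pos: [460.9, -254.1, 2.8]
tcp_rot: [0.867, -0.498, 0.002, 0.0]
wrist_force: [-0.9, 1.9, 5.3]
opening: 53.8
gripper_force: 41.1
```

>>> step_arm(
  travel=[
    [0, 0, -40],
    [0, 0, -90],
    [0, 0, -140],
    [0, 0, -175],
    [0, 0, -175],
  ],
  rot=[
    [0, 0, 0],
    [0, 0, 0],
    [0, 0, 0],
    [0, 0, 0],
    [0, 0, 0],
  ],
)

```text
clock: 44.12
ee_pos: [461.8, -254.8, 180.2]
tcp_rot: [0.867, -0.498, 0.004, 0.001]
wrist_force: [-0.1, 0.3, -1.3]
opening: 54.1
gripper_force: 43.2
```

Run:
```python
from m import *
held()
t=np.radians(40);S=np.array((536.2,-76.5));u=np.array((np.cos(t),np.sin(t)))
plan((*(S-48*u),175,-50),(*(S-48*u),114,-50))
```

```text
held n 226 toolx range [-24.9  12.7  28. ] tooly [-28.1  34.1] z [-1.1  8.3 20.4]
t 44.17 at [ 460.5 -253.9  177.5] phi -149.7 tilt 0.24 open 54.1 F [-0.6  0.4 -2.6] q6 [-0.65  1.96]
 -> (np.float64(499.4298667302891), np.float64(-107.35380526495388), 175, -50) travel [-106.9 -107.5    2.5] rz -99.7
 -> (np.float64(499.4298667302891), np.float64(-107.35380526495388), 114, -50) travel [ 0.  0. 61.] rz 0
```

>>> step_arm(
  travel=[
    [-20, -20, 0],
    [-40, -40, 0],
    [-60, -60, 0],
    [-80, -80, 0],
    [-107, -107.5, 0],
  ],
  rot=[
    [0, 0, -10],
    [0, 0, -20],
    [0, 0, -30],
    [0, 0, -40],
    [0, 0, -50],
  ],
)

```text
clock: 44.8
ee_pos: [497.3, -105.6, 173.4]
tcp_rot: [0.997, -0.082, -0.002, -0.0]
wrist_force: [0.6, -1.4, -1.9]
opening: 53.8
gripper_force: 43.2
```

>>> step_arm(
  travel=[
    [0, 0, 0],
    [0, 0, 0],
    [0, 0, 0],
    [0, 0, 0],
    [0, 0, 0],
  ],
  rot=[
    [0, 0, -10],
    [0, 0, -20],
    [0, 0, -30],
    [0, 0, -40],
    [0, 0, -49.7],
  ],
)

```text
clock: 45.42
ee_pos: [497.1, -106.1, 173.3]
tcp_rot: [0.939, 0.345, -0.001, -0.001]
wrist_force: [0.1, -0.9, -1.0]
opening: 53.8
gripper_force: 43.2
```

>>> step_arm(
  travel=[
    [0, 0, 0],
    [0, 0, 0],
  ],
  rot=[
    [0, 0, 0],
    [0, 0, 0],
  ],
)

```text
clock: 45.68
ee_pos: [497.8, -106.4, 174.5]
tcp_rot: [0.94, 0.34, -0.001, -0.001]
wrist_force: [-0.6, -0.7, -1.4]
opening: 53.9
gripper_force: 43.2
```

Run:
```python
from h import *
plan((499.4,-107.4,114,-50))
```

```text
t 45.67 at [ 497.8 -106.4  174.5] phi -50.2 tilt 0.11 open 53.9 F [-0.6 -0.7 -1.4] q6 [-0.37  0.51]
 -> (499.4, -107.4, 114, -50) travel [ 0.6  1.8 60.5] rz -0.2
```

>>> step_arm(
  travel=[
    [0, 1.8, 30],
    [0, 1.8, 55],
    [0, 1.8, 60],
    [0, 1.8, 60],
    [0, 1.8, 60],
  ],
  rot=[
    [0, 0, -0.2],
    [0, 0, -0.2],
    [0, 0, -0.2],
    [0, 0, -0.2],
    [0, 0, -0.2],
  ],
)

```text
clock: 46.3
ee_pos: [500.5, -108.3, 116.9]
tcp_rot: [0.939, 0.343, 0.001, 0.001]
wrist_force: [-0.6, -0.5, -1.2]
opening: 54.2
gripper_force: 43.2
```

Run:
```python
from m import *
held()
t=np.radians(40);S=np.array((536.2,-76.5));u=np.array((np.cos(t),np.sin(t)))
plan((*(S-20*u),113.8,-50),(*S,113.8,-50))
```

```text
held n 257 toolx range [-29.2 -10.6  22.5] tooly [-32.2  34.1] z [-3.9  5.8 20.1]
t 46.35 at [ 500.5 -108.3  117. ] phi -49.8 tilt 0.13 open 54.1 F [-1.   1.1 -1.1] q6 [-0.37  0.5 ]
 -> (np.float64(520.8791111376205), np.float64(-89.35575219373078), 113.8, -50) travel [27.8 -1.4  3.2] rz 0.2
 -> (np.float64(536.2), np.float64(-76.5), 113.8, -50) travel [20. -0. -0.] rz 0
```

>>> step_arm(
  travel=[
    [6, -1.4, 2],
    [12, -1.4, 3],
    [18, -1.4, 3],
    [23, -1.4, 3],
    [27.5, -1.4, 3],
  ],
  rot=[
    [0, 0, 0.2],
    [0, 0, 0.2],
    [0, 0, 0.2],
    [0, 0, 0.2],
    [0, 0, 0.2],
  ],
)

```text
clock: 46.98
ee_pos: [520.0, -88.9, 112.7]
tcp_rot: [0.94, 0.342, -0.0, -0.0]
wrist_force: [0.6, 0.8, -1.7]
opening: 54.1
gripper_force: 43.2
```

Run:
```python
from h import *
plan((537.1,-75.7,113.8,-50))
```

```text
t 46.98 at [520.  -88.9 112.7] phi -50.0 tilt 0.0 open 54.1 F [ 0.6  0.8 -1.7] q6 [-0.32  0.55]
 -> (537.1, -75.7, 113.8, -50) travel [21.5  0.9 -1.1] rz -0.0
```

>>> step_arm(
  travel=[
    [4, 0.9, -0.8],
    [9, 0.9, -0.8],
    [14, 0.9, -0.8],
    [19, 0.9, -0.8],
    [21.5, 0.9, -0.8],
  ],
  rot=[
    [0, 0, 0],
    [0, 0, 0],
    [0, 0, 0],
    [0, 0, 0],
    [0, 0, 0],
  ],
)

```text
clock: 47.6
ee_pos: [537.0, -75.8, 113.4]
tcp_rot: [0.94, 0.342, -0.0, -0.0]
wrist_force: [-0.3, 0.3, -1.7]
opening: 54.2
gripper_force: 43.2
```

Run:
```python
from h import *
plan((537.1,-75.7,111,-50))
```

```text
t 47.6 at [537.  -75.8 113.4] phi -50.0 tilt 0.0 open 54.2 F [-0.3  0.3 -1.7] q6 [-0.29  0.59]
 -> (537.1, -75.7, 111, -50) travel [ 0.1 -0.   2.4] rz -0.0
```

>>> step_arm(
  travel=[
    [0, 0, 1],
    [0, 0, 2],
    [0, 0, 2],
    [0, 0, 2],
  ],
  rot=[
    [0, 0, 0],
    [0, 0, 0],
    [0, 0, 0],
    [0, 0, 0],
  ],
)

```text
clock: 48.1
ee_pos: [536.7, -76.1, 111.5]
tcp_rot: [0.94, 0.342, -0.0, -0.0]
wrist_force: [-0.4, -0.7, -0.5]
opening: 53.9
gripper_force: 43.2
```

>>> step_arm(
  travel=[
    [0, 0, 0],
    [0, 0, 0],
    [0, 0, 0],
    [0, 0, 0],
  ],
  rot=[
    [0, 0, 0],
    [0, 0, 0],
    [0, 0, 0],
    [0, 0, 0],
  ],
  grip=-0.6,
)

```text
clock: 48.6
ee_pos: [536.8, -76.1, 111.6]
tcp_rot: [0.94, 0.342, 0.0, 0.0]
wrist_force: [0.9, -0.5, -0.2]
opening: 68.7
gripper_force: 0.0
```

>>> step_arm(
  travel=[
    [0, 0, -40],
    [0, 0, -90],
    [-50, 30, -95],
    [-100, 60, -95],
    [-150, 70, -95],
  ],
  rot=[
    [0, 0, 0],
    [0, 0, -10],
    [0, 0, -20],
    [0, 0, -30],
    [0, 0, -40],
  ],
)

```text
clock: 49.22
ee_pos: [468.5, -225.7, 207.0]
tcp_rot: [0.767, 0.641, 0.0, 0.001]
wrist_force: [0.2, -0.1, 0.6]
opening: 68.4
gripper_force: 0.0
```

Run:
```python
from m import *
ps=stack(118,'st3.png')
print([fit(p,(459,-410)) for p in ps])
plan((459.2,-409.7,100,26.9))
```

```text
top disc 201 [535.1 -76.7] [51.8 54.4] 44.9 z 117.1
  head zmax [139.2 139.4 140.2 140.7 142.2]
side disc 99 [529.7 -77.6] [45.4 54.7] 5.0 z 116.6
  head zmax [133.8 136.  137.4 138.1 139.6]
[array([ 4.6850e+02, -4.0638e+02,  1.5030e+02,  2.2000e-01]), array([ 4.5971e+02, -4.1135e+02,  2.9741e+02,  2.0000e-02])]
t 49.33 at [ 466.4 -227.4  206.6] phi -10.6 tilt 0.1 open 68.3 F [ 0.1  0.5 -0.7] q6 [-0.6  -0.42]
 -> (459.2, -409.7, 100, 26.9) travel [-180.5   26.4  106.6] rz -37.5
```

View pics/st3.png

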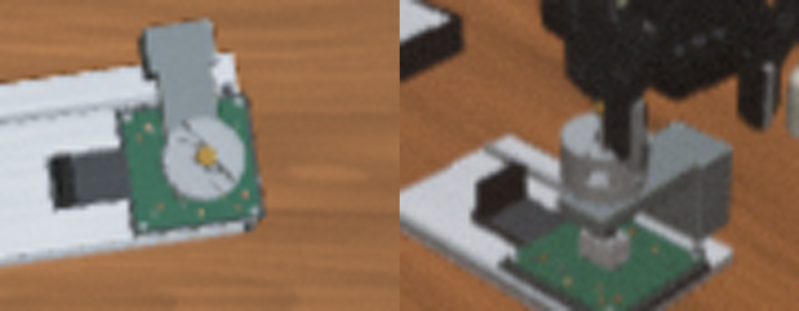

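Three discs are flat and stacked concentric with the stem, top z 117. The last mass, at (459,-410), hasn't moved.

>>> step_arm(
  travel=[
    [-45, 7, 0],
    [-90, 14, 20],
    [-135, 20, 50],
    [-180.5, 26.5, 80],
    [-180.5, 26.5, 105],
  ],
  rot=[
    [0, 0, -9],
    [0, 0, -18],
    [0, 0, -27],
    [0, 0, -37.5],
    [0, 0, -37.5],
  ],
  grip=-0.7,
)

```text
clock: 49.95
ee_pos: [461.3, -408.7, 100.1]
tcp_rot: [0.524, 0.852, -0.0, 0.0]
wrist_force: [0.0, -0.1, -0.0]
opening: 72.9
gripper_force: 0.0
```

>>> step_arm(
  travel=[
    [0, 0, 0],
    [0, 0, 0],
    [0, 0, 0],
  ],
  rot=[
    [0, 0, 0],
    [0, 0, 0],
    [0, 0, 0],
  ],
)

```text
clock: 50.32
ee_pos: [462.8, -406.3, 103.4]
tcp_rot: [0.523, 0.852, -0.0, 0.001]
wrist_force: [0.6, -0.1, -0.5]
opening: 72.9
gripper_force: 0.0
```

Run:
```python
from m import *
p=snap('side');print(fit(p,(459,-410)))
plan((459.2,-409.7,0,26.9))
```

```text
[ 4.5971e+02 -4.1136e+02  2.9728e+02  2.0000e-02]
t 50.38 at [ 462.7 -406.3  103.3] phi 26.9 tilt 0.16 open 72.5 F [ 0.7 -0.3 -0.5] q6 [-0.85 -1.32]
 -> (459.2, -409.7, 0, 26.9) travel [ -1.5  -4.6 103.3] rz 0.0
```

>>> step_arm(
  travel=[
    [-1.5, -4.6, 40],
    [-1.5, -4.6, 80],
    [-1.5, -4.6, 102],
    [-1.5, -4.6, 102],
    [-1.5, -4.6, 102],
  ],
  rot=[
    [0, 0, 0],
    [0, 0, 0],
    [0, 0, 0],
    [0, 0, 0],
    [0, 0, 0],
  ],
)

```text
clock: 51.0
ee_pos: [459.2, -410.5, 1.3]
tcp_rot: [0.523, 0.852, -0.0, 0.001]
wrist_force: [-0.1, 0.2, 1.0]
opening: 72.7
gripper_force: 0.0
```

>>> step_arm(
  travel=[
    [0, 0, 0],
    [0, 0, 0],
    [0, 0, 0],
    [0, 0, 0],
  ],
  rot=[
    [0, 0, 0],
    [0, 0, 0],
    [0, 0, 0],
    [0, 0, 0],
  ],
  grip=1,
)

```text
clock: 51.5
ee_pos: [459.4, -410.9, 2.0]
tcp_rot: [0.523, 0.852, -0.001, 0.002]
wrist_force: [-1.2, 1.1, 4.5]
opening: 54.3
gripper_force: 41.7
```

>>> step_arm(
  travel=[
    [0, 0, -40],
    [0, 0, -90],
    [0, 0, -140],
    [0, 0, -175],
    [0, 0, -175],
  ],
  rot=[
    [0, 0, 0],
    [0, 0, 0],
    [0, 0, 0],
    [0, 0, 0],
    [0, 0, 0],
  ],
)

```text
clock: 52.12
ee_pos: [460.1, -411.7, 179.7]
tcp_rot: [0.523, 0.852, -0.001, 0.004]
wrist_force: [0.3, -0.1, -1.6]
opening: 54.2
gripper_force: 43.6
```

Run:
```python
from m import *
held()
t=np.radians(130);S=np.array((536.2,-76.5));u=np.array((np.cos(t),np.sin(t)))
plan((*(S-48*u),178,-140))
```

```text
held n 298 toolx range [-28.5 -13.4  24.3] tooly [-37.5  28.6] z [ 0.7  9.3 18.6]
t 52.17 at [ 458.9 -410.4  176.6] phi 26.9 tilt 0.24 open 54.0 F [ 0.  -0.5 -3.4] q6 [-0.86 -1.33]
 -> (np.float64(567.0538052649539), np.float64(-113.27013326971095), 178, -140) travel [216.  230.9  -1.4] rz 166.9
```

>>> step_arm(
  travel=[
    [40, 44, 0],
    [80, 88, 0],
    [120, 132, 0],
    [160, 176, 0],
    [195, 210, 0],
  ],
  rot=[
    [0, 0, 10],
    [0, 0, 20],
    [0, 0, 30],
    [0, 0, 40],
    [0, 0, 50],
  ],
)

```text
clock: 52.8
ee_pos: [556.4, -137.9, 172.1]
tcp_rot: [0.836, 0.549, -0.001, -0.002]
wrist_force: [0.6, -0.0, -1.3]
opening: 54.1
gripper_force: 43.6
```

>>> step_arm(
  travel=[
    [0, 0, 0],
    [0, 0, 0],
    [0, 0, 0],
    [0, 0, 0],
    [0, 0, 0],
  ],
  rot=[
    [0, 0, 10],
    [0, 0, 20],
    [0, 0, 30],
    [0, 0, 40],
    [0, 0, 50],
  ],
)

```text
clock: 53.42
ee_pos: [555.8, -140.1, 171.9]
tcp_rot: [0.99, 0.144, -0.002, -0.001]
wrist_force: [0.3, -0.5, -2.2]
opening: 54.3
gripper_force: 43.6
```

>>> step_arm(
  travel=[
    [0, 0, 0],
    [0, 0, 0],
    [0, 0, 0],
    [0, 0, 0],
    [0, 0, 0],
  ],
  rot=[
    [0, 0, 10],
    [0, 0, 20],
    [0, 0, 30],
    [0, 0, 40],
    [0, 0, 50],
  ],
)

```text
clock: 54.05
ee_pos: [555.7, -140.1, 171.8]
tcp_rot: [0.958, -0.288, -0.002, -0.0]
wrist_force: [0.2, 0.9, -2.1]
opening: 54.2
gripper_force: 43.6
```

>>> step_arm(
  travel=[
    [0, 0, 0],
    [0, 0, 0],
    [0, 0, 0],
    [0, 0, 0],
  ],
  rot=[
    [0, 0, 9],
    [0, 0, 16.9],
    [0, 0, 16.9],
    [0, 0, 16.9],
  ],
)

```text
clock: 54.55
ee_pos: [556.5, -140.4, 173.2]
tcp_rot: [0.907, -0.421, -0.001, 0.0]
wrist_force: [0.3, -0.0, -1.8]
opening: 54.0
gripper_force: 43.6
```

Run:
```python
from m import *
plan((567.1,-113.3,178,-140),(567.1,-113.3,124,-140))
```

```text
t 54.55 at [ 556.5 -140.4  173.2] phi -139.8 tilt 0.12 open 54.0 F [ 0.3 -0.  -1.8] q6 [-0.38  2.06]
 -> (567.1, -113.3, 178, -140) travel [-13.8 -25.5  -4.8] rz 0.2
 -> (567.1, -113.3, 124, -140) travel [ 0. -0. 54.] rz 0
```

>>> step_arm(
  travel=[
    [-5, -13, 0],
    [-9, -25.5, 0],
    [-9, -25.5, 25],
    [-9, -25.5, 48],
    [-9, -25.5, 48],
  ],
  rot=[
    [0, 0, 0.2],
    [0, 0, 0.2],
    [0, 0, 0.2],
    [0, 0, 0.2],
    [0, 0, 0.2],
  ],
)

```text
clock: 55.18
ee_pos: [569.7, -115.9, 124.3]
tcp_rot: [0.906, -0.424, -0.002, 0.0]
wrist_force: [-0.4, 0.4, -1.7]
opening: 54.3
gripper_force: 43.6
```

Run:
```python
from m import *
held()
t=np.radians(130);S=np.array((536.2,-76.5));u=np.array((np.cos(t),np.sin(t)))
plan((*(S-34*u),122.5,-140),(*(S-20*u),122.5,-140),(*(S+1.2*u),122.5,-140))
```

```text
held n 156 toolx range [-25.1  10.4  28.1] tooly [-26.9  35.2] z [-5.2  4.7 19.9]
t 55.23 at [ 570.7 -116.4  125.9] phi -140.1 tilt 0.11 open 54.1 F [ 0.2 -0.5 -1.9] q6 [-0.34  2.11]
 -> (np.float64(558.0547787293424), np.float64(-102.54551106604525), 122.5, -140) travel [-18.8   0.8   3.4] rz -0.1
 -> (np.float64(549.0557521937309), np.float64(-91.82088886237956), 122.5, -140) travel [-14.  -0.  -0.] rz 0
 -> (np.float64(535.4286548683762), np.float64(-75.58074666825722), 122.5, -140) travel [-21.2   0.   -0. ] rz 0
```

>>> step_arm(
  travel=[
    [-5, 0.8, 2],
    [-10, 0.8, 2.8],
    [-15, 0.8, 2.8],
    [-19, 0.8, 2.8],
    [-19, 0.8, 2.8],
  ],
  rot=[
    [0, 0, 0],
    [0, 0, 0],
    [0, 0, 0],
    [0, 0, 0],
    [0, 0, 0],
  ],
)

```text
clock: 55.85
ee_pos: [558.0, -103.0, 123.9]
tcp_rot: [0.906, -0.424, 0.0, -0.0]
wrist_force: [0.2, -0.6, -1.1]
opening: 54.2
gripper_force: 43.6
```

Run:
```python
from m import *
t=np.radians(130);S=np.array((536.2,-76.5));u=np.array((np.cos(t),np.sin(t)))
plan((*(S-20*u),122.5,-140),(*(S+1.2*u),122.5,-140))
```

```text
t 55.85 at [ 558.  -103.   123.9] phi -140.2 tilt 0.01 open 54.2 F [ 0.2 -0.6 -1.1] q6 [-0.32  2.13]
 -> (np.float64(549.0557521937309), np.float64(-91.82088886237956), 122.5, -140) travel [-14.4  -0.3   1.4] rz -0.2
 -> (np.float64(535.4286548683762), np.float64(-75.58074666825722), 122.5, -140) travel [-21.2   0.   -0. ] rz 0
```

>>> step_arm(
  travel=[
    [-1, -0.3, 1.2],
    [-4, -0.3, 1.4],
    [-8, -0.3, 1.4],
    [-12, -0.3, 1.4],
    [-14.5, -0.3, 1.4],
  ],
  rot=[
    [0, 0, -0.2],
    [0, 0, -0.2],
    [0, 0, -0.2],
    [0, 0, -0.2],
    [0, 0, -0.2],
  ],
)

```text
clock: 56.48
ee_pos: [548.9, -91.6, 122.3]
tcp_rot: [0.906, -0.423, -0.0, 0.0]
wrist_force: [-0.2, -0.9, -1.1]
opening: 54.3
gripper_force: 43.6
```

>>> step_arm(
  travel=[
    [-4, 0, 0],
    [-8, 0, 0],
    [-12, 0, 0],
    [-16, 0, 0],
    [-19, 0, 0],
  ],
  rot=[
    [0, 0, 0],
    [0, 0, 0],
    [0, 0, 0],
    [0, 0, 0],
    [0, 0, 0],
  ],
)

```text
clock: 57.1
ee_pos: [536.7, -77.1, 122.3]
tcp_rot: [0.906, -0.423, -0.0, 0.0]
wrist_force: [0.5, -0.5, -1.3]
opening: 54.3
gripper_force: 43.6
```

Run:
```python
from m import *
plan((535.4,-75.6,120,-140))
```

```text
t 57.1 at [536.7 -77.1 122.3] phi -140.0 tilt 0.0 open 54.3 F [ 0.5 -0.5 -1.3] q6 [-0.29  2.16]
 -> (535.4, -75.6, 120, -140) travel [-2.   0.   2.3] rz 0.0
```

>>> step_arm(
  travel=[
    [-1, 0, 0],
    [-2, 0, 0],
    [-2, 0, 1],
    [-2, 0, 2],
    [-2, 0, 2],
  ],
  rot=[
    [0, 0, 0],
    [0, 0, 0],
    [0, 0, 0],
    [0, 0, 0],
    [0, 0, 0],
  ],
)

```text
clock: 57.72
ee_pos: [535.6, -75.9, 120.1]
tcp_rot: [0.906, -0.423, -0.0, 0.0]
wrist_force: [-0.5, -0.1, -1.9]
opening: 53.9
gripper_force: 43.6
```

>>> step_arm(
  travel=[
    [0, 0, 0],
    [0, 0, 0],
    [0, 0, 0],
    [0, 0, 0],
  ],
  rot=[
    [0, 0, 0],
    [0, 0, 0],
    [0, 0, 0],
    [0, 0, 0],
  ],
  grip=-0.6,
)

```text
clock: 58.22
ee_pos: [535.7, -75.9, 120.4]
tcp_rot: [0.906, -0.423, 0.0, -0.0]
wrist_force: [-0.3, -0.8, 1.1]
opening: 68.3
gripper_force: 0.0
```

>>> step_arm(
  travel=[
    [0, 0, -40],
    [0, 0, -90],
    [-50, -10, -95],
    [-110, -20, -95],
    [-160, -30, -95],
  ],
  rot=[
    [0, 0, 0],
    [0, 0, -10],
    [0, 0, -20],
    [0, 0, -30],
    [0, 0, -40],
  ],
)

```text
clock: 58.85
ee_pos: [454.7, 67.3, 215.6]
tcp_rot: [0.996, -0.084, 0.0, -0.0]
wrist_force: [0.8, 0.9, 0.3]
opening: 68.0
gripper_force: 0.0
```

Run:
```python
from m import *
ps=stack(128,'st4.png')
for n,p in zip('ts',ps):
    w=cloud(p);P=w[reg(w,(593,318),40,42,56)];print(n,'bar',len(P),P.mean(0).round(1) if len(P) else '')
plan((593.2,318,110,8.3))
```

```text
top disc 205 [536.2 -75.8] [53.4 51.7] 44.7 z 126.9
  head zmax None
side disc 159 [534.2 -78.8] [55.5 52.1] 48.2 z 126.7
  head zmax None
t bar 42 [591.5 318.5  48.5]
s bar 23 [591.8 315.2  47. ]
t 58.95 at [453.7  69.4 215.3] phi -99.6 tilt 0.09 open 68.5 F [ 0.4 -0.1 -0.6] q6 [-0.02  1.72]
 -> (593.2, 318, 110, 8.3) travel [  96.3 -268.4  105.3] rz -107.9
```

View pics/st4.png

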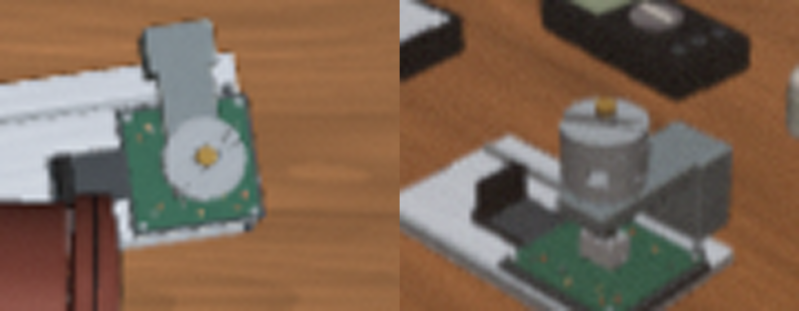

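All four discs are stacked flat with the brass head just above. Last is the cover.

>>> step_arm(
  travel=[
    [18, -54, 0],
    [37, -107, 0],
    [55, -161, 0],
    [75, -215, 0],
    [96, -268, 0],
  ],
  rot=[
    [0, 0, -10],
    [0, 0, -20],
    [0, 0, -30],
    [0, 0, -40],
    [0, 0, -50],
  ],
  grip=0.1,
)

```text
clock: 59.58
ee_pos: [598.4, 314.3, 215.1]
tcp_rot: [0.939, 0.344, 0.0, 0.0]
wrist_force: [0.3, -1.3, 0.6]
opening: 38.5
gripper_force: 0.0
```

>>> step_arm(
  travel=[
    [0, 0, 20],
    [0, 0, 40],
    [0, 0, 60],
    [0, 0, 80],
    [0, 0, 90],
  ],
  rot=[
    [0, 0, -10],
    [0, 0, -20],
    [0, 0, -30],
    [0, 0, -40],
    [0, 0, -50],
  ],
)

```text
clock: 60.2
ee_pos: [596.8, 312.2, 123.2]
tcp_rot: [0.706, 0.708, -0.001, -0.0]
wrist_force: [-0.1, -0.1, 0.5]
opening: 38.8
gripper_force: 0.0
```

>>> step_arm(
  travel=[
    [0, 0, 0],
    [0, 0, 0],
    [0, 0, 0],
  ],
  rot=[
    [0, 0, -7.9],
    [0, 0, -7.9],
    [0, 0, -7.9],
  ],
)

```text
clock: 60.58
ee_pos: [597.4, 312.9, 125.4]
tcp_rot: [0.658, 0.753, 0.0, 0.0]
wrist_force: [-0.2, -0.4, -0.6]
opening: 38.5
gripper_force: 0.0
```

Run:
```python
from m import *
plan((592.8,318,38.5,8.3))
```

```text
t 60.58 at [597.4 312.9 125.4] phi 7.7 tilt 0.02 open 38.5 F [-0.2 -0.4 -0.6] q6 [0.37 0.23]
 -> (592.8, 318, 38.5, 8.3) travel [ 5.6 -3.9 86.9] rz -0.6
```

>>> step_arm(
  travel=[
    [5.6, -3.9, 30],
    [5.6, -3.9, 60],
    [5.6, -3.9, 85.5],
    [5.6, -3.9, 85.5],
    [5.6, -3.9, 85.5],
  ],
  rot=[
    [0, 0, -0.6],
    [0, 0, -0.6],
    [0, 0, -0.6],
    [0, 0, -0.6],
    [0, 0, -0.6],
  ],
)

```text
clock: 61.2
ee_pos: [593.1, 318.5, 41.1]
tcp_rot: [0.653, 0.757, 0.001, 0.0]
wrist_force: [1.1, -1.1, 0.6]
opening: 38.2
gripper_force: 0.0
```

>>> step_arm(
  travel=[
    [0, 0, 0],
    [0, 0, 0],
    [0, 0, 0],
    [0, 0, 0],
    [0, 0, 0],
  ],
  rot=[
    [0, 0, 0],
    [0, 0, 0],
    [0, 0, 0],
    [0, 0, 0],
    [0, 0, 0],
  ],
  grip=1,
  squeeze=30,
)

```text
clock: 61.82
ee_pos: [593.4, 318.7, 41.6]
tcp_rot: [0.653, 0.758, 0.001, 0.001]
wrist_force: [0.9, -0.4, 7.3]
opening: 8.5
gripper_force: 31.2
```

Run:
```python
from m import *
plan((502.2,305,39.5,8.3))
```

```text
t 61.83 at [593.4 318.7  41.6] phi 8.5 tilt 0.17 open 8.5 F [ 0.9 -0.4  7.3] q6 [0.38 0.23]
 -> (502.2, 305, 39.5, 8.3) travel [ -0.1 -92.2   2.1] rz 0.2
```

>>> step_arm(
  travel=[
    [0, -18, 0],
    [0, -38, 0],
    [0, -58, 0],
    [0, -76, 0],
    [0, -86, 0],
  ],
  rot=[
    [0, 0, 0.2],
    [0, 0, 0.2],
    [0, 0, 0.2],
    [0, 0, 0.2],
    [0, 0, 0.2],
  ],
)

```text
clock: 62.45
ee_pos: [508.5, 306.2, 41.6]
tcp_rot: [0.654, 0.756, 0.002, 0.001]
wrist_force: [4.5, 1.2, 5.2]
opening: 9.3
gripper_force: 31.1
```

>>> step_arm(
  travel=[
    [0, -2, 0],
    [0, -4, 0],
    [0, -6, 0],
    [0, -7, 0],
    [0, -7, 0],
  ],
  rot=[
    [0, 0, 0],
    [0, 0, 0],
    [0, 0, 0],
    [0, 0, 0],
    [0, 0, 0],
  ],
)

```text
clock: 63.08
ee_pos: [502.6, 305.3, 41.6]
tcp_rot: [0.654, 0.756, 0.002, 0.001]
wrist_force: [3.8, 0.3, 5.7]
opening: 8.9
gripper_force: 31.2
```

Run:
```python
from m import *
plan((502.2,305,39.5,8.3))
```

```text
t 63.08 at [502.6 305.3  41.6] phi 8.3 tilt 0.29 open 8.9 F [3.8 0.3 5.7] q6 [0.41 0.27]
 -> (502.2, 305, 39.5, 8.3) travel [-0.2 -0.4  2.1] rz -0.0
```

>>> step_arm(
  travel=[
    [0, -0.5, 0],
    [0, -1, 0],
    [0, -1, 0],
  ],
  rot=[
    [0, 0, 0],
    [0, 0, 0],
    [0, 0, 0],
  ],
)

```text
clock: 63.45
ee_pos: [502.5, 305.3, 41.6]
tcp_rot: [0.654, 0.756, 0.003, 0.002]
wrist_force: [8.3, 1.2, 2.6]
opening: 8.7
gripper_force: 30.8
```

>>> step_arm(
  travel=[
    [0, 0, 0],
    [0, 0, 0],
    [0, 0, 0],
  ],
  rot=[
    [0, 0, 0],
    [0, 0, 0],
    [0, 0, 0],
  ],
  grip=0.1,
)

```text
clock: 63.82
ee_pos: [498.3, 304.1, 39.0]
tcp_rot: [0.654, 0.756, -0.001, -0.0]
wrist_force: [0.2, -0.2, 0.0]
opening: 38.5
gripper_force: 0.0
```

>>> step_arm(
  travel=[
    [0, 0, -60],
    [0, 0, -120],
    [60, -60, -150],
    [120, -120, -150],
    [150, -150, -150],
  ],
  rot=[
    [0, 0, 0],
    [0, 0, 0],
    [0, 0, 0],
    [0, 0, 0],
    [0, 0, 0],
  ],
)

```text
clock: 64.45
ee_pos: [350.5, 414.9, 189.1]
tcp_rot: [0.654, 0.756, 0.0, -0.0]
wrist_force: [0.2, 0.3, -0.9]
opening: 38.3
gripper_force: 0.0
```

Run:
```python
from m import *
p=snap('top');q=snap('side')
for n,s in(('t',p),('s',q)):
    w=cloud(s);P=w[reg(w,(502,305),40,42,56)];print(n,'bar',len(P),P.mean(0).round(1) if len(P) else '')
cv2.imwrite('pics/fin.png',cv2.resize(np.hstack([p['color'][110:280,90:390],q['color'][110:280,130:430]]),None,fx=1.33,fy=1.33))
plan()
```

```text
t bar 39 [502.3 304.8  49.2]
s bar 27 [501.7 302.4  47.4]
t 64.55 at [347.  417.1 188.7] phi 8.6 tilt 0.13 open 38.4 F [ 0.1  0.  -0.4] q6 [0.73 0.58]
```

View pics/fin.png

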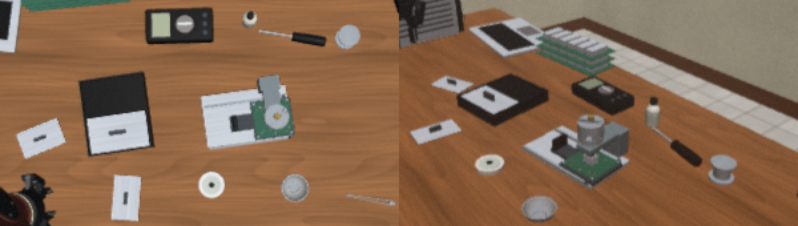

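The cover is back over the pockets at (117,132), the stack is on the ram at (276,117), and everything else is undisturbed.

```bash
python3 -c "
from station import arm
print(arm.job_done())"
```

```text
the job is handed in; nothing more can be done
None
```

I finished the task and handed it in at about 65 s of robot time: the heat sink is on the chip under the pressed ram, all four slotted masses sit flat on the stem with their slots about 90° apart, and the cover is back over the pockets. I don't know the verdict; the hand-in returned no result.

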